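# Push a row of reagent bottles home under the drying hood with a straightedge

## Task

Pick up the aluminium straightedge by its fin and with it push the four reagent bottles on the loading plate, all together as one group and not one after another, under the hood until every one of them stands against the back panel; touch the bottles with the straightedge only and let none fall over. Then set the straightedge down on its foot on the bare worktop, off the loading plate, and let go. Leave the tape roll, jar, stopper and conical flask where they are.

Things in the scene. Friction and masses are not known exactly. Their poses are not given: they have to be found in the camera images.
- drying_bay: Fixed warm-air drying bay. Origin on its middle line at worktop level; x points into the bay (roughly away from the robot), y left, z up. Flat steel loading plate, top at z 8 mm, x -150 to +100 mm, y +-135 mm. Low side rails (top z 33 mm, inner faces y +-122 mm) run from x -15 mm to the back panel and flare outward from x -15 to -58 mm.
- bay_panel (a point): Middle of the flat upright back panel's face, 52 mm above the worktop, 100 mm ahead of the bay's origin; its x axis is square to the panel and points into it.
- hood_edge (a point): Middle of the lower front edge of the solid grey heater hood that overhangs the plate: 130 mm above the worktop, 62 mm in front of the back panel. The hood fills the space from here back to the panel and up to 215 mm, 270 mm wide; a gripper held upright strikes it, one leaning back clears it.
- straightedge_grip (a point): Grip point in the fin of the loose aluminium straightedge (0.3 kg), which stands on its foot on the worktop right of the bay. 40 mm above the foot's underside (so z = 40 mm on the worktop, 48 mm on the plate). x forward, y along the blade, z up. The upright fin is 12 mm thick along y; it reaches from 24 mm behind this point to the blade, and 24 mm above it. The foot, 4 mm thick, ends 38 mm behind.
- straightedge_face (a point): Middle of the lower edge of the straightedge's flat pushing face, level with the foot's underside, 35 mm ahead of (along x) and 40 mm below the grip point. The upright blade is 216 mm long along y, 36 mm high and 5 mm thick (behind this point); x points forward out of the face.
- bottle_a_mid (a point): Loose stoppered glass reagent bottle, 46 mm diameter, 89 mm high, about 0.13 kg, one of four identical ones standing in a ragged row on the loading plate in front of the hood; right-most at the start. Point on its axis, half-way up (44.5 mm above its underside); z is its own upright axis.
- bottle_b_mid (a point): Loose stoppered glass reagent bottle, 46 mm diameter, 89 mm high, about 0.13 kg, one of four identical ones standing in a ragged row on the loading plate in front of the hood; second from the right at the start. Point on its axis, half-way up (44.5 mm above its underside); z is its own upright axis.
- bottle_c_mid (a point): Loose stoppered glass reagent bottle, 46 mm diameter, 89 mm high, about 0.13 kg, one of four identical ones standing in a ragged row on the loading plate in front of the hood; second from the left at the start. Point on its axis, half-way up (44.5 mm above its underside); z is its own upright axis.
- bottle_d_mid (a point): Loose stoppered glass reagent bottle, 46 mm diameter, 89 mm high, about 0.13 kg, one of four identical ones standing in a ragged row on the loading plate in front of the hood; left-most at the start. Point on its axis, half-way up (44.5 mm above its underside); z is its own upright axis.
- label_tape: Bystander: roll of label tape lying flat, 72 mm across, 18 mm high, left of the bay. Origin under its centre.
- capped_jar: Bystander: white jar with screw cap, 63 mm across, 98 mm high, right of the bay. Origin under its centre.
- rubber_stopper: Bystander: rubber stopper, 35 mm across, 30 mm high, between the bay and the jar. Origin under its centre.
- conical_flask: Bystander: conical glass flask, 64 mm across, 114 mm high, left of the bay. Origin under its centre.

How it is judged:
By the outcome, as a careful person would: the job done as asked, in the order asked, and still so for the second after the job is handed in, with the robot touching nothing.
It also fails if it takes over 46 s, if anything falls off the work surface, if the arm or the gripper's body presses on something with over 40 N, if the wrist force passes 120 N, or if a joint passes its speed limit or range.

## Robot

A 6-joint arm with a two-finger parallel gripper is mounted at the origin on a cart in front of the work surface, level with it; the furniture and walls round the work are solid. World frame = base frame: x ahead of the robot, y to its left, z up, the work surface at z = 0. Lengths are in m, angles in rad, forces in N, time in s.
With the tool pointing down it reaches from about 0.35 to 0.775 m from the base axis. Payload 7.3 kg.
Tool frame: the origin (TCP) lies at the very end of the fingers, on their centre line; the grasp point (between the pads) lies 19 mm behind it; x points along the fingers, y is the direction in which the jaws open and shut, and the axes are right-handed (so a half turn about x gives the same grasp; the last joint's range is limited). The gripper opens to 92 mm and grips with 3 to 60 N. Pads are 19 mm wide; open, the fingers measure 130 mm over their backs; the gripper's body (75 mm by 190 mm) begins 47 mm behind the grasp point.
Start: joints at [1.184, 0.342, 1.524, -0, 1.275, -0.146], TCP at [0.125, 0.51, 0.19] pointing down, gripper open.
Joint ranges: [-2.53, 2.53], [-0.77, 2.02], [0.04, 2.7], [-1, 4.14], [0.28, 2.66], [-3.11, 3.11]. Speed limits (rad/s): [2.57, 2.57, 3.14, 3.14, 3.14, 3.14].

## Interface

Orientations are given as [roll, pitch, yaw] about the fixed x, y, z axes, in that order (R = Rz(yaw) Ry(pitch) Rx(roll)).
In Python, from cell import robot gives the robot as it stands.
- The arm moves only by the tool play_rows, never from a script. Its argument "moves" is a list that holds one entry, the list of rows, each a list of 5 numbers: the shift along the tool's x, y, z in m, then the turn about the tool's x in degrees, then the opening, from -1 (shut) to 1 (fully open), so that 0 is half open. A call has exactly 10 rows; each row shifts and turns the pose as measured when the row begins, along the tool's axes as they then stand; what a row does not reach is not made up. A row lasts 1/10 s, in which the tool goes at most 50 mm and 8.59 degrees, less where a joint would pass 70% of its speed; a pose out of reach is approached as far as the arm can. A call with a gripper value outside its range is refused whole. The fingers move at their own pace and stop on an object; "grip_force" is the grip in N (left out, the last holds). Time passes only in rows, so rows that do not move let the fingers close, or fill a call up. It gives the time, the measured TCP pose, the force and the opening at its end, in the units of the state.
- robot.observe(): the state, without advancing time (a new reading comes with each control period).
- robot.read_camera(name): name is "scene" or "side" or "wrist"; returns the picture (384x512x3 uint8, red, green, blue); there is no depth.
- robot.get_calibration(name): a dict with "mtx" (3x3 intrinsics, pixels), "view" (4x4, takes a point from world to camera coordinates). Camera axes: x right, y up, looking along -z (the intrinsics and any distortion apply to the point x, -y, -z); pixel columns grow to the right and rows downward; lengths in m; the calibration is good to about 2 mm. A picture is of the moment at which its call begins: read the wrist's pose just before it. get_calibration takes no time and is no camera call; for the wrist camera it gives the pose at the moment of the call.
- robot.hand_in(): hands the job in, once; it reports no verdict.
Trained networks look in the newest picture that a camera, given by its name, has taken for a name from the list of things; names that differ only in an ending like _2 or _b are one class to them, and where a whole thing is asked for, a point or a joint stands for the part that bears it (a point fixed in the world has none). Each returns a list of dicts, best first, with "score" (0 to 1); they miss things now and then, are a little off and sometimes report something else, mostly with a low value. They report only what shows in the picture. A call takes as long as a camera call.
- robot.spot_in(camera, label): "point" ([column, row] in pixels, amid what is visible of it).
The state is a dict: "time": time; "qpos": joint angles; "qvel": joint speeds; "joint_efforts": joint torques, N m; "tool_pos": TCP position; "tool_rot": TCP orientation; "contact_force": force on the tool from outside, world axes, zero at the start; "torque": the same for the moment, N m; "opening": finger opening in m.
Only numpy, scipy, OpenCV 4.12 (cv2) and the standard library are available. Lean on these libraries where they do the work, as an engineer would, in place of code of your own. Each camera call takes 0.05 s, during which the arm holds its last target.

## Working session

There is one attempt and no reset: what is moved stays moved. The work goes in short steps, Python scripts to look and compute and a tool call to move; the robot and the scene stay as the last step left them, time stands still between calls to the robot, and variables do not carry over. Pictures are saved under pics/ and viewed, and the job is handed in when it is done.

Besides the shell and the picture viewer there is one more tool, called after "Call:" as name(argument=value, ...) on one line, values as JSON. play_rows: Moves the arm, as the interface text tells. Its arguments: {"type":"object","properties":{"moves":{"type":"array"},"grip_force":{"type":"number"}},"required":["moves"]}

```bash
mkdir -p pics; ls; cat > h.py <<'E'
import numpy as np, cv2
from cell import robot
from scipy.spatial.transform import Rotation as R
def snap(cam,name):
    im=robot.read_camera(cam); cv2.imwrite(f'pics/{name}.png',cv2.cvtColor(im,cv2.COLOR_RGB2BGR)); return im
def proj(c,P):
    P=np.atleast_2d(P); q=(c['view']@np.c_[P,np.ones(len(P))].T)[:3].T
    q=q*[1,-1,-1]; u=(np.array(c['mtx'])@q.T).T; return u[:,:2]/u[:,2:]
def ray(c,uv):
    V=np.array(c['view']); d=np.linalg.inv(c['mtx'])@[uv[0],uv[1],1]; d=d*[1,-1,-1]
    return -V[:3,:3].T@V[:3,3], V[:3,:3].T@d
def onz(c,uv,z):
    o,d=ray(c,uv); return o+d*(z-o[2])/d[2]
E
python3 - <<'E'
from h import *
for k,v in robot.observe().items(): print(k,np.round(v,4))
for n in ['scene','side','wrist']:
    snap(n,n+'0'); c=robot.get_calibration(n); print(n,c.keys(),np.round(c['mtx'],1).tolist(),np.round(c['view'],3).tolist())
E
```

```text
pics
time 0.0
qpos [ 1.1840e+00  3.4270e-01  1.5250e+00 -1.0000e-04  1.2754e+00 -1.4600e-01]
qvel [ 0.0001 -0.0007 -0.0018  0.0021 -0.0014 -0.001 ]
joint_efforts [-1.00000e-04 -4.31244e+01 -2.44227e+01  7.18000e-02  5.59000e-02
 -1.00000e-04]
tool_pos [0.125  0.5094 0.1894]
tool_rot [-1.6762  1.5692 -1.917 ]
contact_force [-0.3918 -0.3297  0.2405]
torque [-0.0226 -0.0286 -0.0134]
opening 0.0917
scene dict_keys(['mtx', 'view']) [[362.1, 0.0, 257.9], [0.0, 362.1, 191.4], [0.0, 0.0, 1.0]] [[0.87, -0.493, 0.003, -0.482], [0.275, 0.491, 0.827, -0.282], [-0.409, -0.719, 0.562, -0.814], [0.0, 0.0, 0.0, 1.0]]
side dict_keys(['mtx', 'view']) [[450.9, 0.0, 260.3], [0.0, 450.9, 195.6], [0.0, 0.0, 1.0]] [[-1.0, 0.016, -0.017, 0.582], [-0.023, -0.512, 0.859, -0.066], [0.005, 0.859, 0.512, -1.46], [0.0, 0.0, 0.0, 1.0]]
wrist dict_keys(['mtx', 'view']) [[320.5, 0.0, 256.6], [0.0, 320.5, 193.5], [0.0, 0.0, 1.0]] [[0.238, 0.971, -0.001, -0.525], [-0.937, 0.229, -0.264, 0.033], [-0.256, 0.064, 0.965, -0.389], [0.0, 0.0, 0.0, 1.0]]
```

View pics/scene0.png

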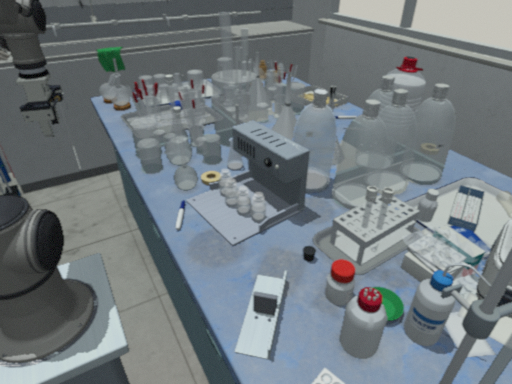

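View pics/side0.png

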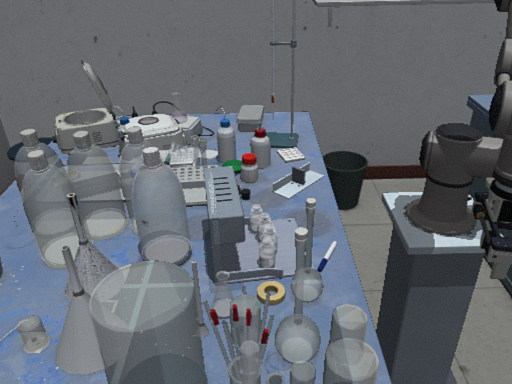

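View pics/wrist0.png

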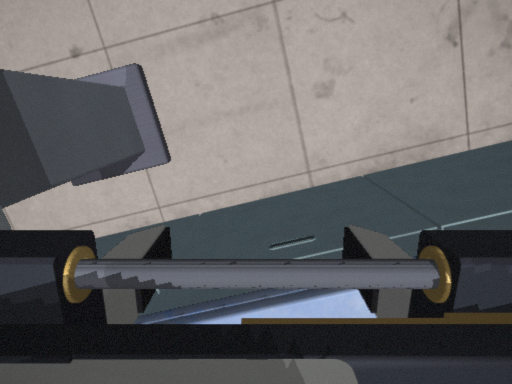

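Scene view: bay with plate and bottles at about (245,195), straightedge at (265,310), tape at (210,177), stopper (309,254), jar (340,280). I'll zoom in for measurements.

```bash
python3 - <<'E'
import cv2
a=cv2.imread('pics/scene0.png')[110:370,170:370]; cv2.imwrite('pics/sc0z.png',cv2.resize(a[0:145],None,fx=4,fy=4,interpolation=cv2.INTER_CUBIC)); cv2.imwrite('pics/sc0y.png',cv2.resize(a[130:],None,fx=4,fy=4,interpolation=cv2.INTER_CUBIC))
a=cv2.imread('pics/side0.png')[150:310,180:370]; cv2.imwrite('pics/si0z.png',cv2.resize(a,(760,600),interpolation=cv2.INTER_CUBIC))
from h import *
for n in ['scene','side']:
  c=robot.get_calibration(n)
  for l in ['straightedge_grip','straightedge_face','bottle_a_mid','drying_bay','hood_edge','bay_panel','label_tape','capped_jar','rubber_stopper','conical_flask']:
    for r in robot.spot_in(n,l)[:5]:
      if r['score']>.3: print(n,l,round(r['score'],2),np.round(r['point'],1),np.round(onz(c,r['point'],.05),3))
print(robot.observe()['time'])
E
```

```text
scene straightedge_grip 0.74 [261.8 319.7] [ 0.405 -0.279  0.05 ]
scene straightedge_face 0.68 [259.6 317.4] [ 0.404 -0.272  0.05 ]
scene bottle_a_mid 0.6 [253.8 208.3] [0.577 0.066 0.05 ]
scene drying_bay 0.88 [260.9 181.4] [0.669 0.183 0.05 ]
scene drying_bay 0.5 [242.6 198.3] [0.572 0.127 0.05 ]
scene hood_edge 0.56 [260.4 182.4] [0.665 0.179 0.05 ]
scene bay_panel 0.56 [260.6 184.3] [0.66  0.168 0.05 ]
scene label_tape 0.72 [211.7 173.9] [0.547 0.306 0.05 ]
scene capped_jar 0.77 [338.7 282.6] [ 0.61  -0.279  0.05 ]
scene capped_jar 0.36 [260.5 181.1] [0.669 0.185 0.05 ]
scene rubber_stopper 0.51 [308.7 252.8] [ 0.608 -0.166  0.05 ]
scene conical_flask 0.52 [233.5 160.1] [0.654 0.355 0.05 ]
side straightedge_face 0.85 [294.6 181.7] [ 0.46 -0.16  0.05]
side bottle_a_mid 0.5 [256.2 213.4] [0.595 0.037 0.05 ]
side hood_edge 0.71 [233.2 237.6] [0.662 0.161 0.05 ]
side bay_panel 0.82 [236.2 240.9] [0.653 0.177 0.05 ]
side label_tape 0.67 [272.4 292.6] [0.558 0.391 0.05 ]
side capped_jar 0.8 [251.  169.2] [ 0.612 -0.261  0.05 ]
side conical_flask 0.71 [261.9 223.6] [0.578 0.094 0.05 ]
side conical_flask 0.68 [221.  296.4] [0.683 0.4   0.05 ]
1.15
```

View pics/sc0z.png

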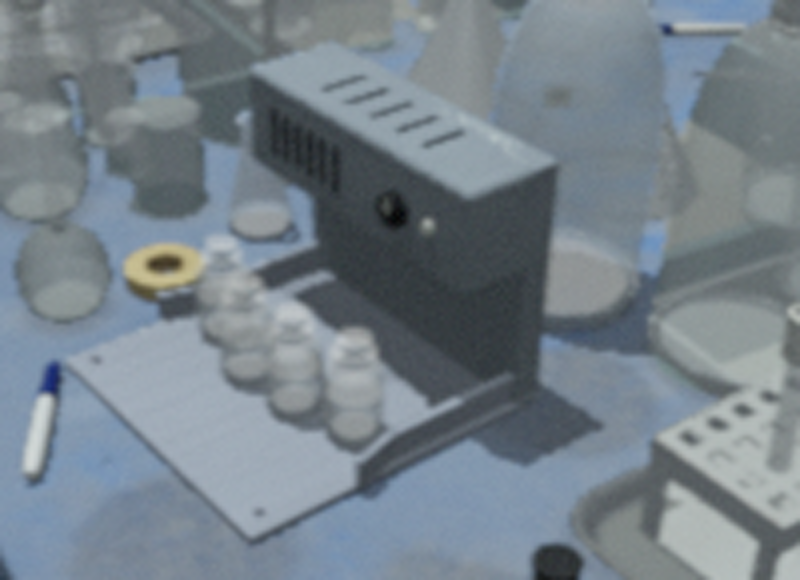

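View pics/sc0y.png

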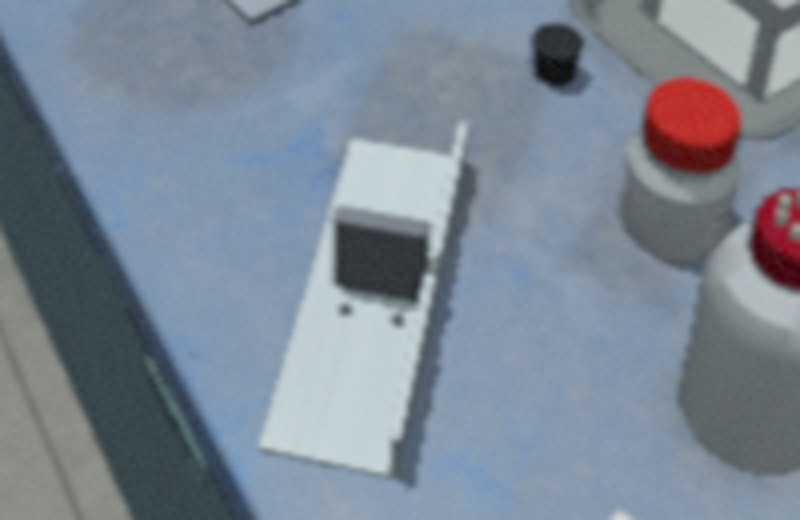

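View pics/si0z.png

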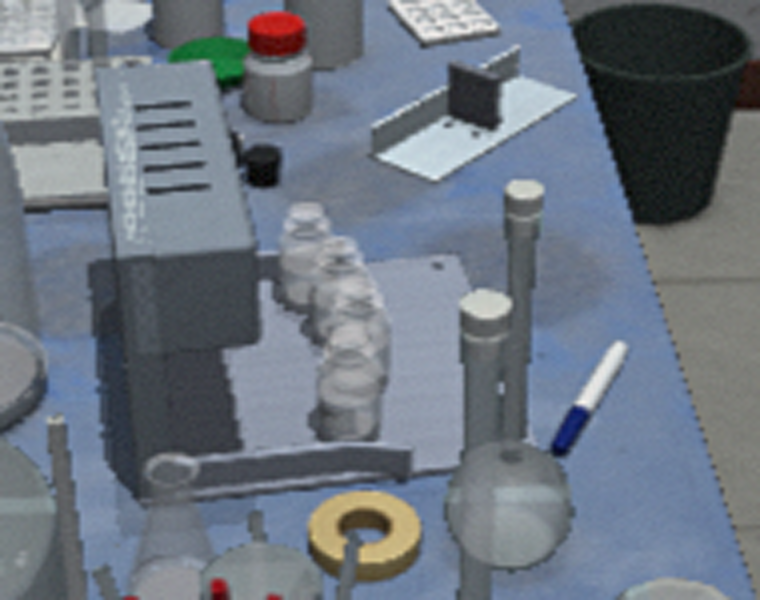

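```bash
cat > fit.py <<'E'
from h import *
from scipy.optimize import least_squares
def fit(obs,x0,fz=0.):
    cs={n:robot.get_calibration(n) for n in set(o[0] for o in obs)}
    def T(x,p): 
        c,s=np.cos(x[2]),np.sin(x[2]); return np.array([x[0]+c*p[0]-s*p[1],x[1]+s*p[0]+c*p[1],p[2]+fz])
    def res(x): return np.concatenate([proj(cs[n],T(x,p))[0]-uv for n,p,uv in obs])
    r=least_squares(res,x0,loss='soft_l1'); 
    print(np.round(r.x,4),'yaw deg',np.degrees(r.x[2])); print(np.round(r.fun.reshape(-1,2),1).tolist()); return r.x
E
python3 - <<'E'
from fit import *
S='scene';D='side'
fit([(S,(-.15,.135,.008),(186.5,200.5)),(S,(-.15,-.135,.008),(233,245)),(D,(-.15,-.135,.008),(295.75,218.3)),
 (S,(.038,.135,.215),(233,128)),(S,(.038,-.135,.215),(287.5,159.25)),(D,(.038,.135,.215),(243.5,217.2)),(D,(.038,-.135,.215),(232.5,166.8)),(D,(.038,.135,.13),(244.5,242))],[.6,.12,0])
fit([(S,(-.038,.108,.002),(257.5,275)),(S,(-.038,-.108,.002),(235,352)),(S,(.035,.108,.036),(286.25,270.75)),
 (D,(.035,.108,.036),(273,184.1)),(D,(.035,.108,0),(273.25,190.8)),(D,(-.038,.108,.002),(288.75,198)),(D,(-.038,-.108,.002),(324.25,175.9)),(D,(.033,-.108,.036),(309.5,162.5)),(D,(-.024,0,.064),(305,171.3))],[.43,-.2,-.5])
# bottles
cs={n:robot.get_calibration(n) for n in (S,D)}
for uv in [(355,432),(296,404),(245,376),(218,335)]: # visible base centre-ish scene
    p=(uv[0]/4+170,uv[1]/4+110); print('base',np.round(onz(cs[S],p,.008),3))
for uv in [(354,335),(294,310),(243,280),(222,243)]: # stopper top centre
    p=(uv[0]/4+170,uv[1]/4+110); print('top',np.round(onz(cs[S],p,.097),3))
for uv in [(307,211),(341,245),(358,280),(352,335)]:
    p=(uv[0]/4+180,uv[1]/3.75+150); print('top side',np.round(onz(cs[D],p,.095),3))
E
```

```text
[0.6041 0.1521 0.1299] yaw deg 7.440149184954958
[[0.0, -1.6], [-0.5, -0.8], [-1.6, -1.3], [-0.7, -2.3], [0.2, -0.5], [-0.0, -3.4], [0.6, -2.5], [0.2, -0.1]]
[ 0.4361 -0.2339 -0.7342] yaw deg -42.064046965209634
[[-0.1, -0.1], [-0.5, 0.2], [0.4, -0.6], [-0.1, -0.9], [-0.3, 1.2], [0.3, 0.3], [0.1, -0.4], [-0.1, -0.4], [-0.1, -1.2]]
base [0.594 0.064 0.008]
base [0.571 0.117 0.008]
base [0.553 0.17  0.008]
base [0.558 0.233 0.008]
top [0.593 0.065 0.097]
top [0.57  0.116 0.097]
top [0.556 0.172 0.097]
top [0.565 0.229 0.097]
top side [0.592 0.067 0.095]
top side [0.568 0.117 0.095]
top side [0.558 0.166 0.095]
top side [0.564 0.235 0.095]
```

```bash
python3 - <<'E'
from h import *
s=robot.observe(); M=R.from_euler('xyz',s['tool_rot']).as_matrix(); print(np.round(M,3), s['tool_pos'])
c=robot.get_calibration('wrist'); V=c['view']; o=-V[:3,:3].T@V[:3,3]
print('cam in tool',np.round(M.T@(o-s['tool_pos']),3), 'cam look in tool',np.round(M.T@(-V[2,:3]),3))
cs=robot.get_calibration('scene')
for uv in [(95,100),(127,180),(190,310),(233,384)]: print(np.round(onz(cs,uv,0),3))
def rel(p,f): 
    c_,s_=np.cos(f[2]),np.sin(f[2]); d=np.subtract(p,f[:2]); return np.round([c_*d[0]+s_*d[1],-s_*d[0]+c_*d[1]],4)
B=[.6041,.1521,.1299]
for p in [(.593,.065),(.570,.117),(.556,.169),(.563,.231)]: print(rel(p,B))
G=np.array([.4361,-.2339,0]); 
e=np.array([np.cos(-.7342),np.sin(-.7342),0])
print('grip-tool delta in tool axes', M.T@(G+[0,0,.04-.019]-s['tool_pos']))
E
```

```text
[[ 0.     0.239  0.971]
 [ 0.     0.971 -0.239]
 [-1.     0.     0.   ]] [0.12520242 0.50988657 0.19015258]
cam in tool [-0.194  0.001 -0.071] cam look in tool [ 0.965 -0.     0.264]
[0.334 1.392 0.   ]
[0.297 0.491 0.   ]
[ 0.294 -0.144  0.   ]
[ 0.305 -0.345  0.   ]
[-0.0223 -0.0849]
[-0.0384 -0.0304]
[-0.0455  0.023 ]
[-0.0305  0.0836]
grip-tool delta in tool axes [ 0.16907852 -0.64819542  0.47931568]
```

Call:
play_rows(moves=[[[-0.008, -0.0235, 0.034, 0, 1], [-0.008, -0.0235, 0.034, 0, 1], [-0.008, -0.0235, 0.034, 0, 1], [-0.008, -0.0235, 0.034, 0, 1], [-0.008, -0.0235, 0.034, 0, 1], [-0.008, -0.0235, 0.034, 0, 1], [-0.008, -0.0235, 0.034, 0, 1], [-0.008, -0.0235, 0.034, 0, 1], [-0.008, -0.0235, 0.034, 0, 1], [-0.008, -0.0235, 0.034, 0, 1]]])

```text
time: 2.15
tool_pos: [0.4063, 0.1928, 0.2725]
tool_rot: [0.871, 1.569, 0.64]
contact_force: [0.8, 1.4, -0.9]
opening: 0.0919
```

```bash
cat > plan.py <<'E'
from h import *
def cur():
    s=robot.observe(); return np.array(s['tool_pos']),R.from_euler('xyz',s['tool_rot']).as_matrix(),s
def plan(target,turn=0,n=10,op=1):
    p,M,s=cur(); d=(np.array(target)-p)/n; out=[]
    for i in range(n):
        Mi=M@R.from_euler('x',turn/n*i,degrees=True).as_matrix()
        out.append([round(float(x),4) for x in Mi.T@d]+[round(turn/n,2),op])
    print(out); return out
def axes():
    p,M,s=cur(); print('t',s['time'],'tcp',np.round(p,4),'xaxis',np.round(M[:,0],4),'y az',np.degrees(np.arctan2(M[1,1],M[0,1])).round(2),'zaxis',np.round(M[:,2],4),'F',np.round(s['contact_force'],1),'T',np.round(s['torque'],2),'op',round(s['opening'],4),'q',np.round(s['qpos'],3))
E
python3 - <<'E'
from plan import *
axes(); plan([.436,-.234,.22],28.3)
E
```

```text
t 2.15 tcp [0.4063 0.1928 0.2725] xaxis [ 0.0016  0.0012 -1.    ] y az 76.77 zaxis [ 0.9735 -0.2288  0.0013] F [ 0.8  1.4 -0.9] T [ 0.   -0.02 -0.01] op 0.0919 q [ 2.720e-01  1.440e-01  1.561e+00  1.000e-03  1.435e+00 -1.068e+00]
[[0.0052, -0.0409, 0.0126, 2.83, 1], [0.0052, -0.0402, 0.0146, 2.83, 1], [0.0052, -0.0394, 0.0166, 2.83, 1], [0.0052, -0.0386, 0.0185, 2.83, 1], [0.0052, -0.0376, 0.0204, 2.83, 1], [0.0052, -0.0365, 0.0223, 2.83, 1], [0.0052, -0.0354, 0.024, 2.83, 1], [0.0052, -0.0342, 0.0258, 2.83, 1], [0.0052, -0.0329, 0.0274, 2.83, 1], [0.0052, -0.0315, 0.029, 2.83, 1]]
```

Call:
play_rows(moves=[[[0.005, -0.041, 0.0125, 2.8, 1], [0.005, -0.04, 0.0145, 2.8, 1], [0.005, -0.0395, 0.0165, 2.8, 1], [0.005, -0.0385, 0.0185, 2.8, 1], [0.005, -0.0375, 0.0205, 2.8, 1], [0.005, -0.0365, 0.022, 2.8, 1], [0.005, -0.0355, 0.024, 2.8, 1], [0.005, -0.034, 0.026, 2.8, 1], [0.005, -0.033, 0.0275, 2.8, 1], [0.005, -0.0315, 0.029, 2.8, 1]]])

```text
time: 3.15
tool_pos: [0.4365, -0.2515, 0.2233]
tool_rot: [0.807, 1.559, 0.068]
contact_force: [0.9, 0.9, 0.9]
opening: 0.0918
```

```bash
python3 - <<'E'
from plan import *
snap('wrist','w1'); axes()
c=robot.get_calibration('wrist')
G=np.array([.4361,-.2339,0]);a=-.7342;e=np.array([np.cos(a),np.sin(a),0]);f=np.array([-e[1],e[0],0])
for q in [(0,0,.064),(-.024,0,.064),(-.038,.108,.004),(-.038,-.108,.004),(.035,.108,.036),(.035,-.108,.036)]: print(q,np.round(proj(c,G+q[0]*e+q[1]*f+[0,0,q[2]]),1))
E
```

```text
t 3.2 tcp [ 0.4364 -0.2576  0.222 ] xaxis [ 0.0109 -0.0027 -0.9999] y az 47.31 zaxis [ 0.735  -0.678   0.0098] F [-1.2 -5.  -1.4] T [-0.32  0.04  0.06] op 0.0919 q [-0.688  0.277  1.527  0.005  1.327 -1.515]
(0, 0, 0.064) [[271.  156.2]]
(-0.024, 0, 0.064) [[271.1 134.2]]
(-0.038, 0.108, 0.004) [[355.1 117.3]]
(-0.038, -0.108, 0.004) [[182.3 119.2]]
(0.035, 0.108, 0.036) [[358.6 180.1]]
(0.035, -0.108, 0.036) [[181.  182.1]]
```

View pics/w1.png

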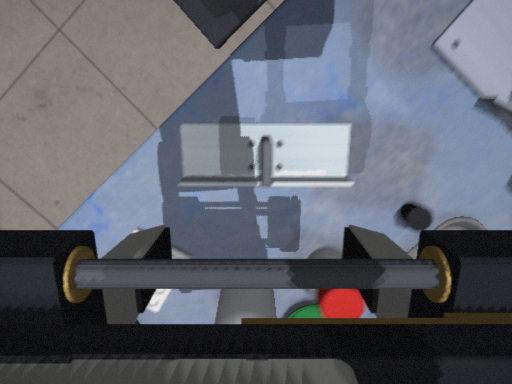

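The wrist view shows the straightedge at rows 124–187, columns 180–353, with the fin at column 266. The predicted points are within about 5 px, but the arm was still moving.

```bash
python3 - <<'E'
from plan import *
axes(); plan([.436,-.234,.13],0,n=5)
E
```

```text
t 3.2 tcp [ 0.4364 -0.2576  0.222 ] xaxis [ 0.0109 -0.0027 -0.9999] y az 47.31 zaxis [ 0.735  -0.678   0.0098] F [-1.2 -5.  -1.4] T [-0.32  0.04  0.06] op 0.0919 q [-0.688  0.277  1.527  0.005  1.327 -1.515]
[[0.0184, 0.0033, -0.0034, 0.0, 1], [0.0184, 0.0033, -0.0034, 0.0, 1], [0.0184, 0.0033, -0.0034, 0.0, 1], [0.0184, 0.0033, -0.0034, 0.0, 1], [0.0184, 0.0033, -0.0034, 0.0, 1]]
```

Call:
play_rows(moves=[[[0.015, 0.003, -0.003, 0, 1], [0.015, 0.003, -0.003, 0, 1], [0.015, 0.003, -0.003, 0, 1], [0.015, 0.003, -0.003, 0, 1], [0.015, 0.003, -0.003, 0, 1], [0, 0, 0, 0, 1], [0, 0, 0, 0, 1], [0, 0, 0, 0, 1], [0, 0, 0, 0, 1], [0, 0, 0, 0, 1]]])

```text
time: 4.2
tool_pos: [0.437, -0.2404, 0.1461]
tool_rot: [0.375, 1.556, -0.376]
contact_force: [0.4, -0.1, -0.0]
opening: 0.0921
```

```bash
python3 - <<'E'
from plan import *
axes(); c=robot.get_calibration('wrist'); snap('wrist','w2'); axes()
G=np.array([.4361,-.2339,0]);a=-.7342;e=np.array([np.cos(a),np.sin(a),0]);f=np.array([-e[1],e[0],0])
for q in [(0,0,.064),(-.024,0,.064),(-.038,.108,.004),(-.038,-.108,.004),(.035,.108,.036),(.035,-.108,.036)]: print(q,np.round(proj(c,G+q[0]*e+q[1]*f+[0,0,q[2]]),1))
E
```

```text
t 4.2 tcp [ 0.437  -0.2404  0.1461] xaxis [ 0.0134 -0.0053 -0.9999] y az 46.96 zaxis [ 0.7307 -0.6825  0.0134] F [ 0.4 -0.1 -0. ] T [-0.06  0.   -0.02] op 0.0921 q [-0.66   0.327  1.677  0.004  1.124 -1.481]
t 4.25 tcp [ 0.437  -0.2404  0.1462] xaxis [ 0.0136 -0.0054 -0.9999] y az 46.95 zaxis [ 0.7307 -0.6826  0.0136] F [-0.1  0.3  0.1] T [-0.06 -0.07 -0.01] op 0.0922 q [-0.66   0.327  1.677  0.005  1.124 -1.481]
(0, 0, 0.064) [[260.2 182.4]]
(-0.024, 0, 0.064) [[259.9 155.4]]
(-0.038, 0.108, 0.004) [[363.6 130.6]]
(-0.038, -0.108, 0.004) [[154.  134.3]]
(0.035, 0.108, 0.036) [[368.5 207.7]]
(0.035, -0.108, 0.036) [[152.  211.5]]
```

View pics/w2.png

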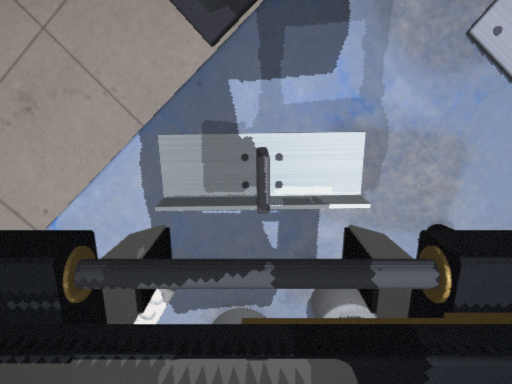

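Straightedge now clear: foot corners (159,135) and (365,132), blade top ends (156,209) and (370,206), fin top back end (262,148).

```bash
python3 - <<'E'
from fit import *
from plan import *
W='wrist'
x=fit([(W,(-.038,.108,.004),(365,132)),(W,(-.038,-.108,.004),(159,135)),(W,(.035,.108,.036),(370,206)),(W,(.035,-.108,.036),(156,209)),(W,(-.024,0,.064),(263,149))],[.436,-.234,-.73])
p,M,s=cur()
print(M.T@(np.array([x[0],x[1],.021])-p))
E
```

```text
[ 0.4369 -0.2309 -0.7374] yaw deg -42.24840376168684
[[1.5, -2.6], [-2.3, -2.6], [1.3, 0.6], [-1.5, 0.7], [0.1, 4.6]]
[ 0.12510236  0.00622388 -0.00824626]
```

Call:
play_rows(moves=[[[0.016, 0.0015, -0.0015, -0.2, 0.3], [0.016, 0.0015, -0.0015, -0.2, 0.0], [0.016, 0.0015, -0.0015, -0.2, -0.2], [0.016, 0.0005, -0.0015, -0.2, -0.2], [0.016, 0, -0.001, 0, -0.2], [0.016, 0, 0, 0, -0.2], [0.014, 0, 0, 0, -0.2], [0.012, 0, 0, 0, -0.2], [0, 0, 0, 0, -0.2], [0, 0, 0, 0, -0.2]]])

```text
time: 5.25
tool_pos: [0.4402, -0.2357, 0.0238]
tool_rot: [0.244, 1.547, -0.493]
contact_force: [-0.8, -0.3, -0.2]
opening: 0.0368
```

```bash
python3 - <<'E'
from plan import *
axes(); snap('wrist','w3')
E
```

```text
t 5.25 tcp [ 0.4402 -0.2357  0.0238] xaxis [ 0.0211 -0.0114 -0.9997] y az 47.74 zaxis [ 0.7398 -0.6724  0.0233] F [-0.8 -0.3 -0.2] T [-0.    0.    0.02] op 0.0368 q [-0.648  0.488  1.828  0.005  0.802 -1.485]
```

View pics/w3.png

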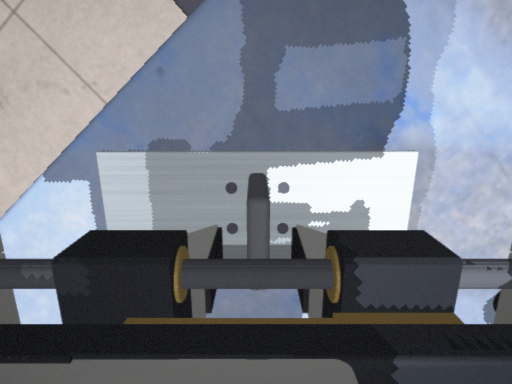

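Fin is centred between the fingers at column 258. Closing.

Call:
play_rows(moves=[[[0.002, 0, -0.005, 0, -1], [0, 0, 0, 0, -1], [0, 0, 0, 0, -1], [0, 0, 0, 0, -1], [0, 0, 0, 0, -1], [-0.003, 0, 0, 0, -1], [-0.02, 0, 0, 0, -1], [-0.02, 0, 0, 0, -1], [-0.02, 0, 0, 0, -1], [-0.02, 0, 0, 0, -1]]], grip_force=45)

```text
time: 6.3
tool_pos: [0.432, -0.2293, 0.1057]
tool_rot: [0.316, 1.554, -0.421]
contact_force: [-0.1, -0.4, -3.7]
opening: 0.0107
```

```bash
python3 - <<'E'
from plan import *
axes()
E
```

```text
t 6.3 tcp [ 0.432  -0.2293  0.1057] xaxis [ 0.015  -0.0067 -0.9999] y az 47.73 zaxis [ 0.7399 -0.6726  0.0156] F [-0.1 -0.4 -3.7] T [-0.01  0.02 -0.02] op 0.0107 q [-0.648  0.357  1.76   0.004  1.009 -1.483]
```

```bash
python3 - <<'E'
from plan import *
plan([.474,.134,.12],-49.7,op=-1)
E
```

```text
[[-0.0016, 0.0297, -0.0213, -4.97, -1], [-0.0016, 0.0315, -0.0187, -4.97, -1], [-0.0016, 0.0329, -0.0159, -4.97, -1], [-0.0016, 0.0342, -0.0129, -4.97, -1], [-0.0016, 0.0352, -0.0099, -4.97, -1], [-0.0016, 0.0359, -0.0068, -4.97, -1], [-0.0016, 0.0364, -0.0037, -4.97, -1], [-0.0016, 0.0366, -0.0005, -4.97, -1], [-0.0016, 0.0365, 0.0026, -4.97, -1], [-0.0016, 0.0361, 0.0058, -4.97, -1]]
```

Call:
play_rows(moves=[[[-0.002, 0.03, -0.0215, -5, -1], [-0.002, 0.0315, -0.0185, -5, -1], [-0.002, 0.033, -0.016, -5, -1], [-0.002, 0.034, -0.013, -5, -1], [-0.002, 0.035, -0.01, -5, -1], [-0.002, 0.036, -0.007, -5, -1], [-0.002, 0.0365, -0.0035, -5, -1], [-0.002, 0.0365, -0.0005, -5, -1], [-0.002, 0.0365, 0.0025, -5, -1], [-0.001, 0.02, 0.003, -4, -1]]])

```text
time: 7.3
tool_pos: [0.4682, 0.1273, 0.1259]
tool_rot: [-0.67, 1.549, -0.525]
contact_force: [0.0, -0.7, -2.9]
opening: 0.0109
```

```bash
python3 - <<'E'
from plan import *
axes(); plan([.477,.1355,.06],0,n=6,op=-1)
E
```

```text
t 7.3 tcp [0.4682 0.1273 0.1259] xaxis [ 0.0193 -0.0112 -0.9998] y az 98.25 zaxis [0.9895 0.1438 0.0175] F [ 0.  -0.7 -2.9] T [-0.14  0.04  0.01] op 0.0109 q [ 0.117  0.326  1.742 -0.015  1.056 -1.59 ]
[[0.011, 0.0013, 0.0015, 0.0, -1], [0.011, 0.0013, 0.0015, 0.0, -1], [0.011, 0.0013, 0.0015, 0.0, -1], [0.011, 0.0013, 0.0015, 0.0, -1], [0.011, 0.0013, 0.0015, 0.0, -1], [0.011, 0.0013, 0.0015, 0.0, -1]]
```

Call:
play_rows(moves=[[[0.011, 0.0015, 0.0015, 0.2, -1], [0.011, 0.0015, 0.0015, 0.2, -1], [0.011, 0.0015, 0.0015, 0.2, -1], [0.011, 0.0015, 0.0015, 0.2, -1], [0.01, 0.001, 0, 0, -1], [0.005, 0, 0, 0, -1], [0, 0, 0, 0, -1], [0, 0, 0, 0, -1], [0, 0, 0, 0, -1], [0, 0, 0, 0, -1]]])

```text
time: 8.3
tool_pos: [0.4735, 0.1329, 0.0607]
tool_rot: [-0.804, 1.551, -0.679]
contact_force: [0.8, 0.7, -2.6]
opening: 0.0108
```

```bash
python3 - <<'E'
from plan import *
axes(); a=snap('scene','s1'); b=snap('side','d1'); snap('wrist','w4')
cv2.imwrite('pics/s1z.png',cv2.cvtColor(cv2.resize(a[110:255,130:330],None,fx=4,fy=4,interpolation=cv2.INTER_CUBIC),cv2.COLOR_RGB2BGR))
E
```

```text
t 8.3 tcp [0.4735 0.1329 0.0607] xaxis [ 0.0153 -0.0124 -0.9998] y az 97.14 zaxis [0.9921 0.1246 0.0137] F [ 0.8  0.7 -2.6] T [0.03 0.01 0.03] op 0.0108 q [ 0.128  0.426  1.801 -0.018  0.901 -1.556]
```

View pics/s1z.png

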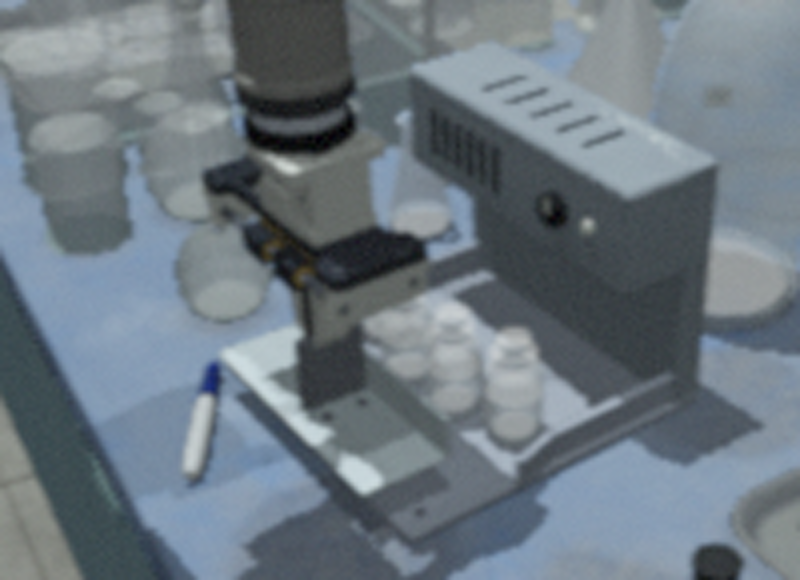

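View pics/w4.png

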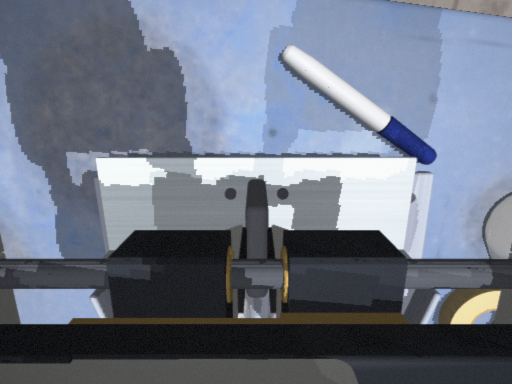

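View pics/d1.png

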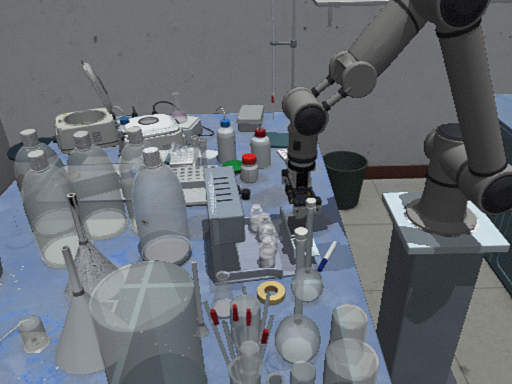

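Call:
play_rows(moves=[[[0.006, 0, 0.003, 0, -1], [0.006, 0, 0.003, 0, -1], [0.006, 0, 0.003, 0, -1], [0.005, 0, 0.001, 0, -1], [0.003, 0, 0, 0, -1], [0.002, 0, 0, 0, -1], [0.001, 0, 0, 0, -1], [0.001, 0, 0, 0, -1], [0, 0, 0, 0, -1], [0, 0, 0, 0, -1]]])

```text
time: 9.45
tool_pos: [0.4851, 0.1341, 0.032]
tool_rot: [-0.736, 1.55, -0.61]
contact_force: [-0.1, 0.3, -2.3]
opening: 0.0107
```

```bash
python3 - <<'E'
from plan import *
axes()
E
```

```text
t 9.45 tcp [0.4851 0.1341 0.032 ] xaxis [ 0.0174 -0.0122 -0.9998] y az 97.17 zaxis [0.992  0.125  0.0158] F [-0.1  0.3 -2.3] T [0.06 0.09 0.02] op 0.0107 q [ 0.128  0.486  1.8   -0.019  0.84  -1.556]
```

Call:
play_rows(moves=[[[0.002, 0, 0, 0, -1], [0.001, 0, 0, 0, -1], [0, 0, 0, 0, -0.2], [0, 0, 0, 0, -0.2], [0, 0, 0, 0, -0.2], [0, 0, 0, 0, -0.2], [-0.02, 0, -0.001, 0, -0.2], [-0.04, 0, -0.002, 0, -0.2], [-0.045, 0, -0.002, 0, -0.2], [-0.045, 0, -0.002, 0, -0.2]]])

```text
time: 10.45
tool_pos: [0.4716, 0.1344, 0.179]
tool_rot: [-1.483, 1.556, -1.358]
contact_force: [0.6, -0.5, -1.0]
opening: 0.0367
```

```bash
python3 - <<'E'
from plan import *
axes(); snap('wrist','w5')
E
```

```text
t 10.45 tcp [0.4716 0.1344 0.179 ] xaxis [ 0.0031 -0.0144 -0.9999] y az 97.18 zaxis [0.9922 0.125  0.0013] F [ 0.6 -0.5 -1. ] T [ 0.05  0.03 -0.04] op 0.0367 q [ 0.132  0.289  1.633 -0.016  1.218 -1.559]
```

View pics/w5.png

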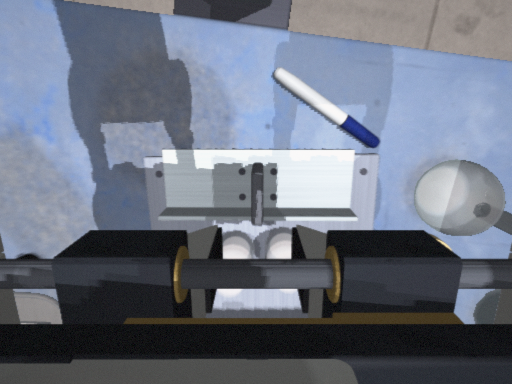

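Straightedge stands square on the plate, with the fin at column 258. Next I'll try leaning the tool by stretching to the reach limit, high up.

Call:
play_rows(moves=[[[-0.05, 0, 0, 0, 0], [-0.05, 0, 0.01, 0, 0], [-0.05, 0, 0.01, 0, 0], [-0.05, 0, 0.01, 0, 0], [-0.05, 0, 0.02, 0, 0], [-0.03, 0, 0.04, 0, 0], [0, 0, 0.05, 0, 0], [0, 0, 0.05, 0, 0], [0, 0, 0.05, 0, 0], [0, 0, 0.05, 0, 0]]])

```text
time: 11.5
tool_pos: [0.6858, 0.1621, 0.4323]
tool_rot: [-0.223, 1.52, -0.096]
contact_force: [0.5, 0.4, 1.2]
opening: 0.046
```

```bash
python3 - <<'E'
from plan import *
axes()
E
```

```text
t 11.5 tcp [0.6858 0.1621 0.4323] xaxis [ 0.0504 -0.0048 -0.9987] y az 97.26 zaxis [0.9907 0.1267 0.0494] F [0.5 0.4 1.2] T [0.05 0.02 0.  ] op 0.046 q [ 0.129  0.813  0.036 -0.014  2.243 -1.578]
```

Call:
play_rows(moves=[[[0, 0, 0.02, 0, 0], [0, 0, 0.02, 0, 0], [0, 0, 0.02, 0, 0], [0, 0, 0.02, 0, 0], [0, 0, 0.02, 0, 0], [0, 0, 0.02, 0, 0], [0, 0, 0.02, 0, 0], [0, 0, 0.02, 0, 0], [0, 0, 0.02, 0, 0], [0, 0, 0.02, 0, 0]]])

```text
time: 12.5
tool_pos: [0.782, 0.163, 0.3652]
tool_rot: [-0.011, 1.405, 0.117]
contact_force: [1.0, 0.1, -0.1]
opening: 0.0459
```

```bash
python3 - <<'E'
from plan import *
axes()
E
```

```text
t 12.5 tcp [0.782  0.163  0.3652] xaxis [ 0.1638  0.0193 -0.9863] y az 97.31 zaxis [0.9782 0.1258 0.1649] F [ 1.   0.1 -0.1] T [0.05 0.14 0.02] op 0.0459 q [ 1.090e-01  9.130e-01  3.700e-02  2.000e-03  2.025e+00 -1.589e+00]
```

Call:
play_rows(moves=[[[-0.025, 0, 0.04, 0, 0], [-0.025, 0, 0.04, 0, 0], [-0.025, 0, 0.04, 0, 0], [-0.025, 0, 0.04, 0, 0], [-0.025, 0, 0.04, 0, 0], [-0.025, 0, 0.04, 0, 0], [-0.025, 0, 0.04, 0, 0], [-0.025, 0, 0.04, 0, 0], [-0.025, 0, 0.04, 0, 0], [-0.025, 0, 0.04, 0, 0]]])

```text
time: 13.5
tool_pos: [0.8099, 0.1438, 0.5098]
tool_rot: [0.033, 1.082, 0.163]
contact_force: [0.5, 0.4, -0.3]
opening: 0.0459
```

```bash
python3 - <<'E'
from plan import *
axes()
E
```

```text
t 13.5 tcp [0.8099 0.1438 0.5098] xaxis [ 0.4631  0.076  -0.8831] y az 97.63 zaxis [0.8763 0.1101 0.469 ] F [ 0.5  0.4 -0.3] T [ 0.02  0.3  -0.02] op 0.0459 q [ 0.062  0.758  0.037  0.049  1.86  -1.612]
```

Lean of 28° achieved, with azimuth near the bay's. Going back over the straightedge.

```bash
python3 - <<'E'
from plan import *
p,M,s=cur(); print(np.round(M,4)); plan([.43,.124,.2],0,n=11,op=0)
E
```

```text
[[ 0.4631 -0.1328  0.8763]
 [ 0.076   0.991   0.1101]
 [-0.8831  0.0156  0.469 ]]
[[0.0087, 0.0024, -0.0437, 0.0, 0], [0.0087, 0.0024, -0.0437, 0.0, 0], [0.0087, 0.0024, -0.0437, 0.0, 0], [0.0087, 0.0024, -0.0437, 0.0, 0], [0.0087, 0.0024, -0.0437, 0.0, 0], [0.0087, 0.0024, -0.0437, 0.0, 0], [0.0087, 0.0024, -0.0437, 0.0, 0], [0.0087, 0.0024, -0.0437, 0.0, 0], [0.0087, 0.0024, -0.0437, 0.0, 0], [0.0087, 0.0024, -0.0437, 0.0, 0], [0.0087, 0.0024, -0.0437, 0.0, 0]]
```

Call:
play_rows(moves=[[[0.0085, 0.0025, -0.0435, 0, 0], [0.0085, 0.0025, -0.0435, 0, 0], [0.0085, 0.0025, -0.0435, 0, 0], [0.0085, 0.0025, -0.0435, 0, 0], [0.0085, 0.0025, -0.0435, 0, 0], [0.0085, 0.0025, -0.0435, 0, 0], [0.0085, 0.0025, -0.0435, 0, 0], [0.0085, 0.0025, -0.0435, 0, 0], [0.0085, 0.0025, -0.0435, 0, 0], [0.0085, 0.0025, -0.03, 0, 0]]])

```text
time: 14.5
tool_pos: [0.5214, 0.1304, 0.2767]
tool_rot: [0.032, 1.052, 0.159]
contact_force: [0.5, 0.9, -0.2]
opening: 0.0457
```

```bash
python3 - <<'E'
from plan import *
axes(); plan([.425,.124,.175],0,n=4,op=0)
E
```

```text
t 14.5 tcp [0.5214 0.1304 0.2767] xaxis [ 0.4897  0.0787 -0.8683] y az 97.53 zaxis [0.862  0.1059 0.4958] F [ 0.5  0.9 -0.2] T [-0.03  0.26 -0.01] op 0.0457 q [ 0.074  0.     1.836  0.059  0.789 -1.654]
[[0.0102, 0.0012, -0.0335, 0.0, 0], [0.0102, 0.0012, -0.0335, 0.0, 0], [0.0102, 0.0012, -0.0335, 0.0, 0], [0.0102, 0.0012, -0.0335, 0.0, 0]]
```

```bash
cat > kin.py <<'E'
import numpy as np
from scipy.optimize import fsolve
D=[([.4063,.1928,.2725],[.144,1.561,1.435]),([.437,-.2404,.1461],[.327,1.677,1.124]),([.4402,-.2357,.0238],[.488,1.828,.802]),([.432,-.2293,.1057],[.357,1.76,1.009]),([.4735,.1329,.0607],[.426,1.801,.901]),([.4716,.1344,.179],[.289,1.633,1.218]),([.6858,.1621,.4323],[.813,.036,2.243]),([.782,.163,.3652],[.913,.037,2.025]),([.8099,.1438,.5098],[.758,.037,1.86]),([.5214,.1304,.2767],[0,1.836,.789])]
A=[];b=[]
for p,q in D:
    c=np.cumsum(q); r=np.hypot(p[0],p[1])
    A.append([1,0,*np.sin(c),*np.cos(c)]);b.append(r)
    A.append([0,1,*np.cos(c),*(-np.sin(c))]);b.append(p[2])
K,res,*_=np.linalg.lstsq(np.array(A),np.array(b),rcond=None)
def fk(q):
    c=np.cumsum(q); return np.array([K[0]+K[2:5]@np.sin(c)+K[5:]@np.cos(c),K[1]+K[2:5]@np.cos(c)-K[5:]@np.sin(c),np.degrees(np.pi-c[2])])
def ik(r,z,lean):
    return fsolve(lambda q:(fk(q)-[r,z,lean])*[1,1,.02],[.3,1.9,.6])
if __name__=='__main__':
    print(np.round(K,3),np.abs(np.array(A)@K-b).max())
    for x in (.43,.46,.49,.51,.55,.6,.64):
        for z in (.035,.12):
            for l in (20,25,30): print(x,z,l,np.round(ik(x*1.01,z,l),3))
E
python3 kin.py
```

```text
[0.006 0.228 0.503 0.379 0.358 0.001 0.046 0.   ] 0.0008713320333822994
0.43 0.035 20 [0.27  2.288 0.234]
0.43 0.035 25 [0.267 2.37  0.069]
0.43 0.035 30 [ 0.282  2.452 -0.116]
0.43 0.12 20 [0.077 2.173 0.543]
0.43 0.12 25 [0.047 2.252 0.406]
0.43 0.12 30 [0.027 2.332 0.258]
0.46 0.035 20 [0.31  2.215 0.267]
0.46 0.035 25 [0.304 2.297 0.104]
0.46 0.035 30 [ 0.314  2.379 -0.075]
0.46 0.12 20 [0.131 2.107 0.554]
0.46 0.12 25 [0.103 2.188 0.414]
0.46 0.12 30 [0.084 2.269 0.265]
0.49 0.035 20 [0.349 2.141 0.302]
0.49 0.035 25 [0.341 2.224 0.141]
0.49 0.035 30 [ 0.347  2.305 -0.034]
0.49 0.12 20 [0.184 2.039 0.569]
0.49 0.12 25 [0.156 2.122 0.428]
0.49 0.12 30 [0.137 2.204 0.278]
0.51 0.035 20 [0.376 2.091 0.326]
0.51 0.035 25 [0.366 2.174 0.166]
0.51 0.035 30 [ 0.369  2.255 -0.006]
0.51 0.12 20 [0.218 1.992 0.582]
0.51 0.12 25 [0.19  2.076 0.44 ]
0.51 0.12 30 [0.171 2.159 0.289]
0.55 0.035 20 [0.429 1.988 0.376]
0.55 0.035 25 [0.416 2.072 0.217]
0.55 0.035 30 [0.414 2.154 0.049]
0.55 0.12 20 [0.285 1.895 0.612]
0.55 0.12 25 [0.256 1.981 0.468]
0.55 0.12 30 [0.237 2.065 0.316]
0.6 0.035 20 [0.496 1.855 0.442]
0.6 0.035 25 [0.479 1.941 0.285]
0.6 0.035 30 [0.473 2.025 0.12 ]
0.6 0.12 20 [0.367 1.767 0.658]
0.6 0.12 25 [0.338 1.856 0.511]
0.6 0.12 30 [0.316 1.943 0.359]
0.64 0.035 20 [0.55  1.744 0.498]
0.64 0.035 25 [0.531 1.833 0.342]
0.64 0.035 30 [0.522 1.918 0.179]
0.64 0.12 20 [0.433 1.659 0.701]
0.64 0.12 25 [0.402 1.751 0.552]
0.64 0.12 30 [0.379 1.841 0.399]
```

```bash
python3 - <<'E'
from kin import *
from scipy.optimize import brentq
for x in (.36,.38,.40,.42,.44,.49):
    print(x,[(z,round(brentq(lambda l:ik(x*1.04 if x<.45 else x*1.04,z,l)[2]-.29,5,32),1)) for z in (.035,.05,.07,.09,.12)])
for x,z in ((.49,.035),(.64,.035),(.51,.03)): print(x,z,[(l,round(ik(x*1.04,z,l)[2],3)) for l in (15,16,17,18,19,20)])
from h import *
c=robot.get_calibration('scene')
print(onz(c,(177.5,228.7),.008),onz(c,(182.5,202.5),.008))
E
```

```text
0.36 [(0.035, 16.3), (0.05, 18.5), (0.07, 21.4), (0.09, 24.5), (0.12, 29.2)]
0.38 [(0.035, 17.0), (0.05, 19.0), (0.07, 21.7), (0.09, 24.6), (0.12, 29.0)]
0.4 [(0.035, 17.6), (0.05, 19.5), (0.07, 22.1), (0.09, 24.8), (0.12, 28.9)]
0.42 [(0.035, 18.3), (0.05, 20.1), (0.07, 22.5), (0.09, 25.1), (0.12, 29.0)]
0.44 [(0.035, 19.0), (0.05, 20.7), (0.07, 23.0), (0.09, 25.4), (0.12, 29.1)]
0.49 [(0.035, 20.9), (0.05, 22.4), (0.07, 24.5), (0.09, 26.6), (0.12, 29.9)]
0.49 0.035 [(15, np.float64(0.469)), (16, np.float64(0.44)), (17, np.float64(0.41)), (18, np.float64(0.38)), (19, np.float64(0.35)), (20, np.float64(0.319))]
0.64 0.035 [(15, np.float64(0.679)), (16, np.float64(0.649)), (17, np.float64(0.618)), (18, np.float64(0.588)), (19, np.float64(0.557)), (20, np.float64(0.526))]
0.51 0.03 [(15, np.float64(0.481)), (16, np.float64(0.451)), (17, np.float64(0.421)), (18, np.float64(0.391)), (19, np.float64(0.361)), (20, np.float64(0.33))]
[0.36241268 0.13691523 0.008     ] [0.41971288 0.25386184 0.008     ]
```

```bash
python3 - <<'E'
from plan import *
plan([.395,.055,.13],0,n=6,op=0)
E
```

```text
[[0.0099, -0.0101, -0.0316, 0.0, 0], [0.0099, -0.0101, -0.0316, 0.0, 0], [0.0099, -0.0101, -0.0316, 0.0, 0], [0.0099, -0.0101, -0.0316, 0.0, 0], [0.0099, -0.0101, -0.0316, 0.0, 0], [0.0099, -0.0101, -0.0316, 0.0, 0]]
```

Call:
play_rows(moves=[[[0.01, -0.01, -0.0315, 0, 0], [0.01, -0.01, -0.0315, 0, 0], [0.01, -0.01, -0.0315, 0, 0], [0.01, -0.01, -0.0315, 0, 0], [0.01, -0.01, -0.0315, 0, 0], [0.01, -0.01, -0.0315, 0, 0], [0.01, 0, -0.006, 0, 0], [0.01, 0, -0.006, 0, 0], [0.01, 0, -0.005, 0, 0], [0.01, 0, -0.005, 0, 0]]])

```text
time: 15.5
tool_pos: [0.3902, 0.0484, 0.0955]
tool_rot: [0.04, 1.037, 0.17]
contact_force: [0.5, 0.4, -1.0]
opening: 0.0456
```

```bash
python3 - <<'E'
from plan import *
axes(); plan([.395,.055,.05],0,n=7,op=0)
E
```

```text
t 15.5 tcp [0.3902 0.0484 0.0955] xaxis [ 0.5015  0.0863 -0.8609] y az 97.77 zaxis [0.8545 0.106  0.5084] F [ 0.5  0.4 -1. ] T [0.03 0.32 0.05] op 0.0456 q [-0.283  0.005  2.476  0.928  0.282 -2.836]
[[0.006, 0.0007, -0.0026, 0.0, 0], [0.006, 0.0007, -0.0026, 0.0, 0], [0.006, 0.0007, -0.0026, 0.0, 0], [0.006, 0.0007, -0.0026, 0.0, 0], [0.006, 0.0007, -0.0026, 0.0, 0], [0.006, 0.0007, -0.0026, 0.0, 0], [0.006, 0.0007, -0.0026, 0.0, 0]]
```

The wrist took a route round its singularity (q4 = 0.93). I'll build a full kinematic model to see which grasp variants are feasible at this lean.

```bash
cat > fk6.py <<'E'
import numpy as np
from kin import K
from scipy.optimize import least_squares
from scipy.spatial.transform import Rotation as R
lo=np.array([-2.53,-.77,.04,-1,.28,-3.11]);hi=np.array([2.53,2.02,2.7,4.14,2.66,3.11])
def Ry(a): return R.from_euler('y',a).as_matrix()
def Rz(a): return R.from_euler('z',a).as_matrix()
S4,S6,C6=1,1,0.
def fk(q,S4=1,S6=1,C6=0.):
    # frame z along link; pitch forward = +Ry
    B=Rz(q[0]); A1=B@Ry(q[1]); A2=A1@Ry(q[2])
    p=B@np.array([K[0],0,K[1]])+A1@np.array([K[5],0,K[2]])+A2@np.array([K[6],0,K[3]])
    A3=A2@Rz(S4*q[3])@Ry(q[4]); p=p+A3@np.array([K[7],0,K[4]])
    T=A3@Rz(S6*q[5]+C6)
    # tool x = T z
    M=np.c_[T[:,2],T[:,1],-T[:,0]]
    return p,M
E
python3 - <<'E'
from fk6 import *
from plan import *
p,M,s=cur(); q=np.array(s['qpos'])
for S4 in (1,-1):
  for S6 in (1,-1):
    best=min(((np.linalg.norm(fk(q,S4,S6,c)[1]-M),c) for c in np.arange(-np.pi,np.pi,.02)))
    pp,MM=fk(q,S4,S6,best[1]); print(S4,S6,best,np.round(pp-p,4))
    # check start config
    q0=[1.184,.342,1.524,0,1.275,-.146]; print(np.round(fk(q0,S4,S6,best[1])[1],2).tolist(),np.round(fk(q0,S4,S6,best[1])[0],4))
E
```

```text
1 1 (np.float64(0.010763581183895272), np.float64(1.578407346410211)) [-0.0128 -0.0751  0.0005]
[[0.0, 0.25, 0.97], [0.0, 0.97, -0.25], [-1.0, 0.0, 0.0]] [0.1982 0.4866 0.1902]
1 -1 (np.float64(0.004573072909544168), np.float64(2.1784073464102116)) [-0.0128 -0.0751  0.0005]
[[0.0, 0.91, 0.42], [0.0, 0.42, -0.91], [-1.0, 0.0, -0.0]] [0.1982 0.4866 0.1902]
-1 1 (np.float64(0.6308361078945629), np.float64(-2.901592653589793)) [-0.0574 -0.2284  0.0005]
[[0.0, 0.89, -0.46], [0.0, -0.46, -0.89], [-1.0, -0.0, -0.0]] [0.1982 0.4866 0.1902]
-1 -1 (np.float64(0.6307967606247311), np.float64(-2.2815926535897924)) [-0.0574 -0.2284  0.0005]
[[0.0, 0.18, -0.98], [0.0, -0.98, -0.18], [-1.0, -0.0, -0.0]] [0.1982 0.4866 0.1902]
```

```bash
cat > fk6.py <<'E'
import numpy as np
from scipy.optimize import least_squares
from scipy.spatial.transform import Rotation as R
lo=np.array([-2.53,-.77,.04,-1,.28,-3.11]);hi=np.array([2.53,2.02,2.7,4.14,2.66,3.11])
def Ry(a): return R.from_euler('y',a).as_matrix()
def Rz(a): return R.from_euler('z',a).as_matrix()
def fk(q,P=None):
    P=PP if P is None else P
    B=Rz(q[0]); A1=B@Ry(q[1]); A2=A1@Ry(q[2])
    p=B@np.array([P[0],P[6],P[1]])+A1@np.array([0,0,P[2]])+A2@np.array([P[5],0,P[3]])
    A3=A2@Rz(q[3])@Ry(q[4]); p=p+A3@np.array([0,P[7],P[4]])
    T=A3@Rz(q[5]+np.pi/2)
    return p,np.c_[T[:,2],T[:,1],-T[:,0]]
D=[([.4063,.1928,.2725],[.272,.144,1.561,.001,1.435,-1.068]),([.437,-.2404,.1461],[-.66,.327,1.677,.004,1.124,-1.481]),([.4402,-.2357,.0238],[-.648,.488,1.828,.005,.802,-1.485]),([.432,-.2293,.1057],[-.648,.357,1.76,.004,1.009,-1.483]),([.4735,.1329,.0607],[.128,.426,1.801,-.018,.901,-1.556]),([.4716,.1344,.179],[.132,.289,1.633,-.016,1.218,-1.559]),([.6858,.1621,.4323],[.129,.813,.036,-.014,2.243,-1.578]),([.782,.163,.3652],[.109,.913,.037,.002,2.025,-1.589]),([.8099,.1438,.5098],[.062,.758,.037,.049,1.86,-1.612]),([.5214,.1304,.2767],[.074,0,1.836,.059,.789,-1.654]),([.3902,.0484,.0955],[-.283,.005,2.476,.928,.282,-2.836]),([.1252,.5099,.1901],[1.184,.3427,1.525,0,1.2754,-.146])]
def fitP():
    f=lambda P:np.concatenate([fk(q,P)[0]-p for p,q in D])
    r=least_squares(f,[0,.228,.5,.38,.358,.046,.04,.03]); return r.x,np.abs(r.fun).max()
PP,err=fitP()
def ik(p,M,q0):
    def f(q):
        a,b=fk(q); return np.concatenate([(a-p)*10,R.from_matrix(b@M.T).as_rotvec()*3])
    r=least_squares(f,np.clip(q0,lo+1e-3,hi-1e-3),bounds=(lo,hi)); return r.x,np.linalg.norm(r.fun)
E
python3 - <<'E'
from fk6 import *
from plan import *
print(np.round(PP,4),err)
p,M,s=cur(); q=np.array(s['qpos'])
def orient(lean,az,yaw,flip=False):
    # x axis lean along az; z-axis az ~ yaw
    x=np.array([np.sin(lean)*np.cos(az),np.sin(lean)*np.sin(az),-np.cos(lean)])
    y=np.array([-np.sin(yaw),np.cos(yaw),0]); y-=x*(x@y); y/=np.linalg.norm(y)
    M=np.c_[x,y,np.cross(x,y)]
    return M@R.from_euler('x',np.pi).as_matrix() if flip else M
b=np.array([np.cos(.13),np.sin(.13),0]);
for flip in (False,True):
  for lean in (18,24,30):
    Mt=orient(np.radians(lean),.15,.13,flip)
    for x in (-.127,-.05,.012):
      g=np.array([.6041,.1521,.05])+b*x
      for q0 in ([0,.35,2.2,.5,.3,-2.2],[0.2,.35,2.2,-.5,.3,-1],[0,.35,2.2,.5,.3,.5],[0.2,.35,2.2,-.5,.3,2]):
        r,e=ik(g+.019*Mt[:,0],Mt,q0)
        if e<.02: print(flip,lean,x,np.round(r,2),round(e,4))
E
```

```text
[ 0.000e+00  2.226e-01  5.065e-01  3.795e-01  3.548e-01  4.630e-02
  7.660e-02 -1.000e-04] 0.0006006492093614813
False 18 -0.127 [ 0.11  0.37  2.09  0.03  0.36 -1.61] 0.0
False 18 -0.127 [ 0.11  0.37  2.09  0.03  0.36 -1.61] 0.0
False 18 -0.127 [ 0.11  0.37  2.09  0.03  0.36 -1.61] 0.0
False 18 -0.127 [ 0.11  0.37  2.09  0.03  0.36 -1.61] 0.0
False 18 -0.05 [ 0.12  0.47  1.89  0.02  0.46 -1.6 ] 0.0
False 18 -0.05 [ 0.12  0.47  1.89  0.02  0.46 -1.6 ] 0.0
False 18 -0.05 [ 0.12  0.47  1.89  0.02  0.46 -1.6 ] 0.0
False 18 -0.05 [ 0.12  0.47  1.89  0.02  0.46 -1.6 ] 0.0
False 18 0.012 [ 0.12  0.56  1.72  0.02  0.55 -1.6 ] 0.0
False 18 0.012 [ 0.12  0.56  1.72  0.02  0.55 -1.6 ] 0.0
False 18 0.012 [ 0.12  0.56  1.72  0.02  0.55 -1.6 ] 0.0
False 18 0.012 [ 0.12  0.56  1.72  0.02  0.55 -1.6 ] 0.0
False 24 -0.05 [ 0.11  0.46  1.99  0.05  0.28 -1.64] 0.0015
False 24 -0.05 [ 0.11  0.46  1.99  0.05  0.28 -1.64] 0.0015
False 24 -0.05 [ 0.11  0.46  1.99  0.05  0.28 -1.64] 0.0015
False 24 -0.05 [ 0.11  0.46  1.99  0.05  0.28 -1.64] 0.0015
False 24 0.012 [ 0.12  0.53  1.82  0.04  0.36 -1.62] 0.0
Fa
[... 230 characters left out ...]
.127 [0.11 0.37 2.09 0.03 0.36 1.53] 0.0
True 18 -0.127 [0.11 0.37 2.09 0.03 0.36 1.53] 0.0
True 18 -0.05 [0.12 0.47 1.89 0.02 0.46 1.54] 0.0
True 18 -0.05 [0.12 0.47 1.89 0.02 0.46 1.54] 0.0
True 18 -0.05 [0.12 0.47 1.89 0.02 0.46 1.54] 0.0
True 18 0.012 [0.12 0.56 1.72 0.02 0.55 1.54] 0.0
True 18 0.012 [0.12 0.56 1.72 0.02 0.55 1.54] 0.0
True 18 0.012 [0.12 0.56 1.72 0.02 0.55 1.54] 0.0
True 24 -0.05 [0.11 0.46 1.99 0.05 0.28 1.51] 0.0015
True 24 -0.05 [0.11 0.46 1.99 0.05 0.28 1.51] 0.0015
True 24 -0.05 [0.11 0.46 1.99 0.05 0.28 1.51] 0.0015
True 24 0.012 [0.12 0.53 1.82 0.04 0.36 1.52] 0.0
True 24 0.012 [0.12 0.53 1.82 0.04 0.36 1.52] 0.0
True 24 0.012 [0.12 0.53 1.82 0.04 0.36 1.52] 0.0
```

```bash
cat > sim.py <<'E'
from fk6 import *
def ikw(p,M,q0,w):
    def f(q):
        a,b=fk(q); return np.concatenate([(a-p)*w,R.from_matrix(b@M.T).as_rotvec()])
    return least_squares(f,np.clip(q0,lo+1e-3,hi-1e-3),bounds=(lo,hi)).x
def simrun(q,steps,w):  # steps: world deltas
    for d in steps:
        p,M=fk(q); q=ikw(p+d,M,q,w)
    p,M=fk(q); x=M[:,0]
    print('w',w,'p',np.round(p,3),'lean',np.degrees(np.arccos(-x[2])).round(1),'az',np.degrees(np.arctan2(x[1],x[0])).round(1),'yaz',np.degrees(np.arctan2(M[1,1],M[0,1])).round(1),'yz',M[2,1].round(3),'q',np.round(q,2)); return q
E
python3 - <<'E'
from sim import *
from plan import *
_,_,s=cur(); q=np.array(s['qpos'])
for w in (3,30):
    print('direct'); simrun(q,[np.array([0,0,-.005])]*9,w)
    for y in (.11,.14,.16):
        print('y',y); a=simrun(q,[np.array([0,(y-.0484)/8,.04/8])]*8,w); a=simrun(a,[np.array([0,0,-.085/16])]*16,w)
        simrun(a,[np.array([.1,0,-.01])/10]*10,w)
E
```

```text
direct
w 3 p [0.39  0.045 0.065] lean 28.4 az 13.7 yaz 98.4 yz 0.049 q [-0.32  0.11  2.49  1.15  0.28 -3.11]
y 0.11
w 3 p [0.39  0.11  0.135] lean 30.6 az 9.8 yaz 97.8 yz 0.021 q [ 0.01 -0.08  2.38  0.25  0.33 -1.9 ]
w 3 p [0.39  0.101 0.077] lean 26.1 az 17.8 yaz 99.3 yz 0.072 q [-0.09  0.09  2.41  0.68  0.28 -2.43]
w 3 p [0.49  0.101 0.067] lean 26.0 az 17.8 yaz 99.3 yz 0.072 q [-0.07  0.27  2.19  0.58  0.3  -2.31]
y 0.14
w 3 p [0.39  0.139 0.137] lean 30.4 az 10.4 yaz 97.9 yz 0.025 q [ 0.14 -0.06  2.35  0.07  0.32 -1.63]
w 3 p [0.392 0.137 0.082] lean 24.2 az 12.9 yaz 98.2 yz 0.036 q [ 0.11  0.1   2.34  0.17  0.28 -1.75]
w 3 p [0.492 0.137 0.072] lean 24.2 az 12.9 yaz 98.2 yz 0.036 q [ 0.08  0.28  2.14  0.19  0.32 -1.8 ]
y 0.16
w 3 p [0.39  0.159 0.138] lean 30.2 az 10.9 yaz 98.0 yz 0.029 q [ 0.21 -0.04  2.33 -0.04  0.33 -1.46]
w 3 p [0.391 0.161 0.081] lean 24.2 az 9.3 yaz 97.6 yz 0.013 q [ 0.23  0.13  2.32 -0.1   0.28 -1.38]
w 3 p [0.491 0.161 0.071] lean 24.2 az 9.3 yaz 97.6 yz 0.013 q [ 0.17  0.29  2.11 -0.01  0.31 -1.52]
direct
w 30 p [0.39  0.048 0.051] lean 26.6 az 16.5 yaz
[... 301 characters left out ...]
3.9 az 24.1 yaz 100.2 yz 0.106 q [-0.07  0.34  2.17  0.66  0.32 -2.4 ]
y 0.14
w 30 p [0.39  0.14  0.136] lean 30.3 az 10.8 yaz 98.0 yz 0.029 q [ 0.14 -0.05  2.35  0.09  0.32 -1.64]
w 30 p [0.39  0.14  0.051] lean 20.3 az 16.5 yaz 98.6 yz 0.05 q [ 0.1   0.2   2.32  0.23  0.28 -1.82]
w 30 p [0.49  0.14  0.041] lean 20.3 az 16.5 yaz 98.6 yz 0.05 q [ 0.08  0.35  2.1   0.22  0.34 -1.83]
y 0.16
w 30 p [0.39  0.16  0.136] lean 30.0 az 11.7 yaz 98.2 yz 0.034 q [ 0.21 -0.03  2.33 -0.01  0.32 -1.49]
w 30 p [0.39  0.16  0.051] lean 20.2 az 10.0 yaz 97.7 yz 0.015 q [ 0.22  0.21  2.3  -0.06  0.28 -1.43]
w 30 p [0.49  0.16  0.041] lean 20.2 az 10.0 yaz 97.7 yz 0.015 q [ 0.16  0.37  2.08  0.01  0.34 -1.55]
```

```bash
python3 - <<'E'
from plan import *
plan([.392,.167,.145],0,n=8,op=0)
E
```

```text
[[-0.0039, 0.0148, 0.0049, 0.0, 0], [-0.0039, 0.0148, 0.0049, 0.0, 0], [-0.0039, 0.0148, 0.0049, 0.0, 0], [-0.0039, 0.0148, 0.0049, 0.0, 0], [-0.0039, 0.0148, 0.0049, 0.0, 0], [-0.0039, 0.0148, 0.0049, 0.0, 0], [-0.0039, 0.0148, 0.0049, 0.0, 0], [-0.0039, 0.0148, 0.0049, 0.0, 0]]
```

Call:
play_rows(moves=[[[-0.01, 0.005, 0.005, 0, 0], [-0.01, 0.01, 0.005, 0, 0], [-0.004, 0.015, 0.005, 0, 0], [-0.003, 0.015, 0.005, 0, 0], [-0.003, 0.015, 0.005, 0, 0], [-0.003, 0.015, 0.005, 0, 0], [-0.003, 0.015, 0.005, 0, 0], [-0.003, 0.015, 0.005, 0, 0], [0, 0.012, 0.002, 0, 0], [0, 0, 0, 0, 0]]])

```text
time: 16.5
tool_pos: [0.3958, 0.1681, 0.1639]
tool_rot: [0.036, 1.011, 0.16]
contact_force: [0.8, 0.4, -0.1]
opening: 0.0454
```

```bash
python3 - <<'E'
from plan import *
axes(); plan([.39,.165,.05],0,n=10,op=0)
E
```

```text
t 16.5 tcp [0.3958 0.1681 0.1639] xaxis [ 0.5241  0.0848 -0.8474] y az 97.44 zaxis [0.8417 0.0997 0.5306] F [ 0.8  0.4 -0.1] T [0.   0.4  0.03] op 0.0454 q [ 0.273 -0.075  2.283 -0.16   0.381 -1.291]
[[0.0093, -0.0004, -0.0066, 0.0, 0], [0.0093, -0.0004, -0.0066, 0.0, 0], [0.0093, -0.0004, -0.0066, 0.0, 0], [0.0093, -0.0004, -0.0066, 0.0, 0], [0.0093, -0.0004, -0.0066, 0.0, 0], [0.0093, -0.0004, -0.0066, 0.0, 0], [0.0093, -0.0004, -0.0066, 0.0, 0], [0.0093, -0.0004, -0.0066, 0.0, 0], [0.0093, -0.0004, -0.0066, 0.0, 0], [0.0093, -0.0004, -0.0066, 0.0, 0]]
```

```bash
python3 - <<'E'
from sim import *
from plan import *
_,_,s=cur(); q=np.array(s['qpos'])
for w in (5,30):
    for y in (.135,.145,.155,.168):
        print(y);simrun(q,[np.array([-.005,y-.168,-.114])/14]*14,w)
E
```

```text
0.135
w 5 p [0.392 0.137 0.066] lean 22.3 az 3.4 yaz 96.3 yz -0.02 q [ 0.2   0.16  2.32 -0.19  0.28 -1.32]
0.145
w 5 p [0.391 0.148 0.065] lean 22.9 az 1.3 yaz 95.9 yz -0.034 q [ 0.26  0.17  2.31 -0.33  0.28 -1.12]
0.155
w 5 p [0.391 0.159 0.064] lean 23.6 az -0.3 yaz 95.6 yz -0.044 q [ 0.31  0.19  2.31 -0.46  0.28 -0.95]
0.168
w 5 p [0.391 0.172 0.063] lean 24.7 az -1.4 yaz 95.3 yz -0.053 q [ 0.37  0.2   2.31 -0.62  0.28 -0.74]
0.135
w 30 p [0.391 0.135 0.05 ] lean 20.4 az 0.8 yaz 96.0 yz -0.033 q [ 0.2   0.21  2.31 -0.24  0.28 -1.26]
0.145
w 30 p [0.391 0.145 0.05 ] lean 21.3 az -1.7 yaz 95.5 yz -0.049 q [ 0.26  0.22  2.31 -0.38  0.28 -1.06]
0.155
w 30 p [0.391 0.155 0.05 ] lean 22.3 az -3.2 yaz 95.2 yz -0.06 q [ 0.31  0.23  2.3  -0.52  0.28 -0.89]
0.168
w 30 p [0.391 0.168 0.05 ] lean 23.7 az -4.1 yaz 94.9 yz -0.068 q [ 0.37  0.24  2.3  -0.67  0.28 -0.68]
```

```bash
python3 - <<'E'
from sim import *
from plan import *
_,_,s=cur(); q=np.array(s['qpos'])
for w in (5,30):
    for y in (.115,.122,.13):
        print(y);a=simrun(q,[np.array([-.005,y-.168,-.03])/4]*4,w);simrun(a,[np.array([0,.0,-.084])/12]*12,w)
E
```

```text
0.115
w 5 p [0.391 0.115 0.134] lean 31.8 az 9.4 yaz 97.5 yz 0.02 q [ 0.04 -0.07  2.39  0.24  0.28 -1.87]
w 5 p [0.391 0.111 0.065] lean 25.0 az 21.4 yaz 99.7 yz 0.094 q [-0.08  0.13  2.4   0.74  0.28 -2.49]
0.122
w 5 p [0.391 0.122 0.135] lean 31.7 az 9.4 yaz 97.5 yz 0.021 q [ 0.07 -0.07  2.38  0.18  0.28 -1.78]
w 5 p [0.392 0.119 0.066] lean 23.6 az 19.2 yaz 99.1 yz 0.076 q [-0.02  0.14  2.37  0.52  0.28 -2.21]
0.13
w 5 p [0.391 0.13  0.135] lean 31.5 az 9.4 yaz 97.5 yz 0.02 q [ 0.11 -0.06  2.37  0.1   0.28 -1.68]
w 5 p [0.392 0.128 0.067] lean 22.5 az 15.1 yaz 98.3 yz 0.049 q [ 0.06  0.14  2.34  0.28  0.28 -1.9 ]
0.115
w 30 p [0.391 0.115 0.134] lean 31.8 az 9.4 yaz 97.5 yz 0.021 q [ 0.04 -0.07  2.39  0.24  0.28 -1.87]
w 30 p [0.391 0.115 0.05 ] lean 23.9 az 24.9 yaz 100.1 yz 0.112 q [-0.08  0.18  2.4   0.81  0.28 -2.57]
0.122
w 30 p [0.391 0.122 0.134] lean 31.6 az 9.5 yaz 97.5 yz 0.021 q [ 0.07 -0.07  2.38  0.18  0.28 -1.78]
w 30 p [0.391 0.122 0.05 ] lean 21.9 az 22.4 yaz 99.4 yz 0.09 q [-0.02  0.19  2.36  0.57  0.28 -2.26]
0.13
w 30 p [0.391 0.13  0.134] lean 31.4 az 9.4 yaz 97.5 yz 0.02 q [ 0.11 -0.06  2.37  0.1   0.28 -1.68]
w 30 p [0.391 0.13  0.051] lean 20.4 az 17.1 yaz 98.4 yz 0.056 q [ 0.06  0.19  2.33  0.3   0.28 -1.92]
```

Call:
play_rows(moves=[[[0.006, -0.01, -0.006, 0, 0], [0.006, -0.01, -0.006, 0, 0], [0.006, -0.01, -0.006, 0, 0], [0.006, 0, -0.004, 0, 0], [0.006, 0, -0.004, 0, 0], [0.006, 0, -0.004, 0, 0], [0.006, 0, -0.004, 0, 0], [0.006, 0, -0.004, 0, 0], [0.006, 0, -0.004, 0, 0], [0.006, 0, -0.004, 0, 0]]])

```text
time: 17.5
tool_pos: [0.3901, 0.1351, 0.1272]
tool_rot: [0.042, 1.042, 0.169]
contact_force: [-0.3, 0.2, 0.2]
opening: 0.0459
```

```bash
cat > nxt.py <<'E'
from sim import *
from plan import *
axes(); p,_,s=cur(); q=np.array(s['qpos'])
for y in (.12,.13,.14,.15,.16):
    print(y);a=simrun(q,[np.array([.385-p[0],y-p[1],.045-p[2]])/10]*10,30)
E
python3 nxt.py
```

```text
t 17.5 tcp [0.3901 0.1351 0.1272] xaxis [ 0.4971  0.085  -0.8635] y az 97.64 zaxis [0.8575 0.1043 0.5039] F [-0.3  0.2  0.2] T [-0.03  0.34  0.03] op 0.0459 q [ 0.13  -0.034  2.366  0.072  0.283 -1.632]
0.12
w 30 p [0.385 0.12  0.046] lean 19.8 az 18.0 yaz 98.6 yz 0.059 q [ 0.02  0.19  2.35  0.36  0.28 -2.02]
0.13
w 30 p [0.385 0.13  0.046] lean 19.4 az 15.6 yaz 98.2 yz 0.045 q [ 0.08  0.2   2.34  0.23  0.28 -1.84]
0.14
w 30 p [0.385 0.14  0.046] lean 19.1 az 13.0 yaz 97.9 yz 0.031 q [ 0.13  0.21  2.32  0.11  0.28 -1.67]
0.15
w 30 p [0.385 0.15  0.046] lean 19.2 az 10.4 yaz 97.6 yz 0.017 q [ 0.19  0.22  2.31 -0.01  0.28 -1.51]
0.16
w 30 p [0.385 0.16  0.046] lean 19.5 az 8.0 yaz 97.3 yz 0.005 q [ 0.24  0.22  2.3  -0.12  0.28 -1.35]
```

```bash
python3 - <<'E'
from plan import *
plan([.385,.155,.045],0,op=0)
E
```

```text
[[0.007, 0.0019, -0.0044, 0.0, 0], [0.007, 0.0019, -0.0044, 0.0, 0], [0.007, 0.0019, -0.0044, 0.0, 0], [0.007, 0.0019, -0.0044, 0.0, 0], [0.007, 0.0019, -0.0044, 0.0, 0], [0.007, 0.0019, -0.0044, 0.0, 0], [0.007, 0.0019, -0.0044, 0.0, 0], [0.007, 0.0019, -0.0044, 0.0, 0], [0.007, 0.0019, -0.0044, 0.0, 0], [0.007, 0.0019, -0.0044, 0.0, 0]]
```

Call:
play_rows(moves=[[[0.007, 0.002, -0.0045, 0, 0], [0.007, 0.002, -0.0045, 0, 0], [0.007, 0.002, -0.0045, 0, 0], [0.007, 0.002, -0.004, 0, 0], [0.0075, 0.002, -0.004, 0, 0], [0.0075, 0.002, -0.0035, 0, 0], [0.0075, 0.002, -0.0035, 0, 0], [0.0075, 0.002, -0.0035, 0, 0], [0.0075, 0.002, -0.003, 0, 0], [0.0075, 0.002, -0.003, 0, 0]]])

```text
time: 18.5
tool_pos: [0.386, 0.1592, 0.0994]
tool_rot: [0.038, 1.109, 0.165]
contact_force: [-0.3, -0.0, -0.1]
opening: 0.0456
```

```bash
python3 nxt.py
```

```text
t 18.5 tcp [0.386  0.1592 0.0994] xaxis [ 0.4395  0.0734 -0.8952] y az 97.53 zaxis [0.8886 0.1098 0.4453] F [-0.3 -0.  -0.1] T [-0.06  0.26 -0.02] op 0.0456 q [ 0.233  0.064  2.335 -0.108  0.283 -1.369]
0.12
w 30 p [0.385 0.12  0.045] lean 18.9 az 8.6 yaz 97.3 yz 0.008 q [ 0.1   0.2   2.33  0.06  0.28 -1.66]
0.13
w 30 p [0.385 0.13  0.045] lean 19.0 az 7.3 yaz 97.1 yz 0.001 q [ 0.14  0.21  2.32 -0.01  0.28 -1.54]
0.14
w 30 p [0.385 0.14  0.045] lean 19.2 az 6.2 yaz 97.0 yz -0.005 q [ 0.18  0.21  2.31 -0.09  0.28 -1.43]
0.15
w 30 p [0.385 0.15  0.045] lean 19.5 az 5.2 yaz 96.9 yz -0.01 q [ 0.22  0.22  2.31 -0.16  0.28 -1.32]
0.16
w 30 p [0.385 0.16  0.045] lean 19.8 az 4.5 yaz 96.8 yz -0.014 q [ 0.26  0.23  2.3  -0.23  0.28 -1.22]
```

Call:
play_rows(moves=[[[0.016, -0.003, -0.008, 0, 0], [0.016, -0.003, -0.008, 0, 0], [0.016, -0.003, -0.008, 0, 0], [0.016, -0.003, -0.0075, 0, 0], [0.016, -0.003, -0.0075, 0, 0], [0.016, -0.003, -0.007, 0, 0], [0.016, -0.003, -0.007, 0, 0], [0.016, -0.003, -0.0065, 0, 0], [0.016, -0.002, -0.0065, 0, 0], [0.016, 0, -0.006, 0, 0]]])

```text
time: 19.5
tool_pos: [0.3958, 0.1464, 0.034]
tool_rot: [-0.034, 1.254, 0.087]
contact_force: [0.1, 0.5, -0.8]
opening: 0.0457
```

```bash
python3 nxt.py
```

```text
t 19.5 tcp [0.3958 0.1464 0.034 ] xaxis [ 0.3103  0.0272 -0.9503] y az 96.86 zaxis [0.9431 0.1167 0.3113] F [ 0.1  0.5 -0.8] T [-0.    0.19  0.04] op 0.0457 q [ 0.203  0.266  2.28  -0.129  0.283 -1.372]
0.12
w 30 p [0.385 0.12  0.045] lean 18.1 az 5.0 yaz 96.9 yz -0.011 q [ 0.12  0.21  2.32 -0.04  0.3  -1.54]
0.13
w 30 p [0.385 0.13  0.045] lean 18.1 az 5.0 yaz 96.9 yz -0.011 q [ 0.16  0.21  2.31 -0.07  0.31 -1.47]
0.14
w 30 p [0.385 0.14  0.045] lean 18.1 az 5.0 yaz 96.9 yz -0.011 q [ 0.19  0.22  2.3  -0.1   0.31 -1.41]
0.15
w 30 p [0.385 0.15  0.045] lean 18.1 az 5.0 yaz 96.9 yz -0.011 q [ 0.22  0.23  2.29 -0.13  0.32 -1.35]
0.16
w 30 p [0.385 0.16  0.045] lean 18.1 az 5.0 yaz 96.9 yz -0.011 q [ 0.25  0.23  2.28 -0.16  0.33 -1.29]
```

```bash
python3 - <<'E'
from plan import *
p,M,s=cur()
print(np.round(M.T@[0,0,.022],4)); print(np.round(M.T@(np.array([.452,.131,.125])-p-[0,0,.088])/4,4))
E
```

```text
[-0.0209 -0.0002  0.0068]
[ 0.0035 -0.0055  0.013 ]
```

Call:
play_rows(moves=[[[-0.021, 0, 0.007, 0, 0], [-0.021, 0, 0.007, 0, 0], [-0.021, 0, 0.007, 0, 0], [-0.021, 0, 0.007, 0, 0], [0.0035, -0.0055, 0.013, 0, 0], [0.0035, -0.0055, 0.013, 0, 0], [0.0035, -0.0055, 0.013, 0, 0], [0.0035, -0.0055, 0.013, 0, 0], [0, 0, 0, 0, 0], [0, 0, 0, 0, 0]]])

```text
time: 20.5
tool_pos: [0.4565, 0.13, 0.1203]
tool_rot: [-0.043, 1.269, 0.077]
contact_force: [0.0, -0.6, -0.1]
opening: 0.0457
```

```bash
python3 - <<'E'
from plan import *
axes(); snap('wrist','w6')
E
```

```text
t 20.5 tcp [0.4565 0.13   0.1203] xaxis [ 0.2961  0.0229 -0.9549] y az 96.77 zaxis [0.9479 0.1163 0.2967] F [ 0.  -0.6 -0.1] T [-0.02  0.18  0.01] op 0.0457 q [ 0.127  0.171  2.035 -0.025  0.634 -1.546]
```

View pics/w6.png

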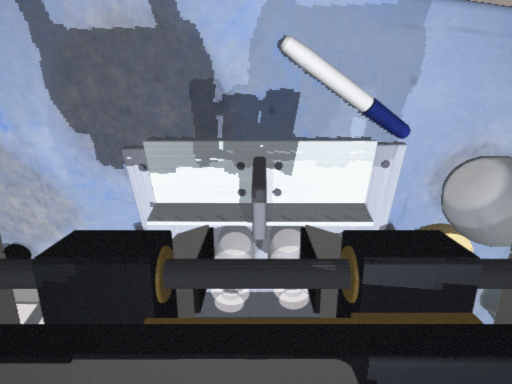

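Wrist view: foot corners at (148,139) and (377,139), blade top ends (149,222) and (371,222), plate front corners (124,150) and (405,145).

```bash
python3 - <<'E'
from fit import *
from plan import *
W='wrist'
x=fit([(W,(-.038,.108,.004),(376.5,139)),(W,(-.038,-.108,.004),(147.5,139)),(W,(.035,.108,.036),(371.5,223)),(W,(.035,-.108,.036),(148,223)),(W,(-.024,0,.064),(260,157))],[.485,.134,.13],.008)
fit([(W,(-.15,.135,.008),(405.5,145)),(W,(-.15,-.135,.008),(124,150))],[.6041,.1521,.13])
p,M,s=cur(); c,s_=np.cos(x[2]),np.sin(x[2])
for xx in (x[:2],(.485,.134)):
  g=np.array([xx[0]-.008*c,xx[1]-.008*s_,.052]); T=g+.019*M[:,0]; print(T,M.T@(T-p))
E
```

```text
[0.483  0.1362 0.1254] yaw deg 7.185595877862589
[[3.3, -0.9], [-5.7, -0.6], [3.3, 1.0], [-1.5, 0.4], [-0.1, 28.7]]
[0.6046 0.1564 0.1435] yaw deg 8.223146763470186
[[2.7, 0.2], [-4.0, 0.3]]
[0.48065466 0.13559287 0.03385985] [ 0.08993218  0.00366301 -0.00223294]
[0.48269706 0.13343559 0.03385985] [ 0.0904883   0.00127984 -0.00054873]
```

Call:
play_rows(moves=[[[0.014, 0.0005, -0.0005, 0, 0], [0.014, 0.0005, -0.0005, 0, 0], [0.014, 0.0005, -0.0005, 0, 0], [0.014, 0.0005, 0, 0, 0], [0.014, 0.0005, 0, 0, 0], [0.012, 0, 0, 0, 0], [0.008, 0, 0, 0, 0], [0, 0, 0, 0, 0], [0, 0, 0, 0, 0], [0, 0, 0, 0, 0]]])

```text
time: 21.55
tool_pos: [0.4775, 0.1358, 0.03]
tool_rot: [-0.043, 1.273, 0.08]
contact_force: [0.0, 0.1, -0.4]
opening: 0.0458
```

```bash
python3 - <<'E'
from plan import *
axes(); snap('wrist','w7');b=snap('side','d2')
cv2.imwrite('pics/d2z.png',cv2.cvtColor(cv2.resize(b[150:300,180:370],None,fx=4,fy=4,interpolation=cv2.INTER_CUBIC),cv2.COLOR_RGB2BGR))
E
```

```text
t 21.55 tcp [0.4775 0.1358 0.03  ] xaxis [ 0.2925  0.0233 -0.956 ] y az 96.91 zaxis [0.9486 0.1187 0.2932] F [ 0.   0.1 -0.4] T [-0.04  0.19  0.03] op 0.0458 q [ 0.134  0.375  2.088 -0.043  0.381 -1.522]
```

View pics/w7.png

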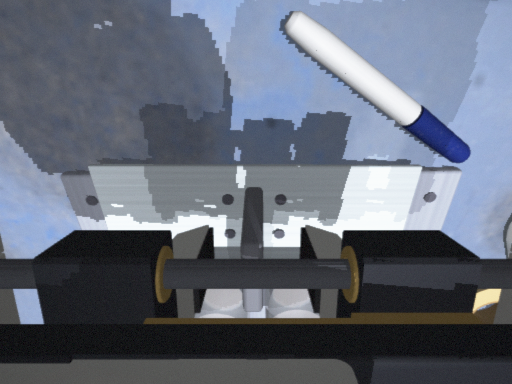

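View pics/d2z.png

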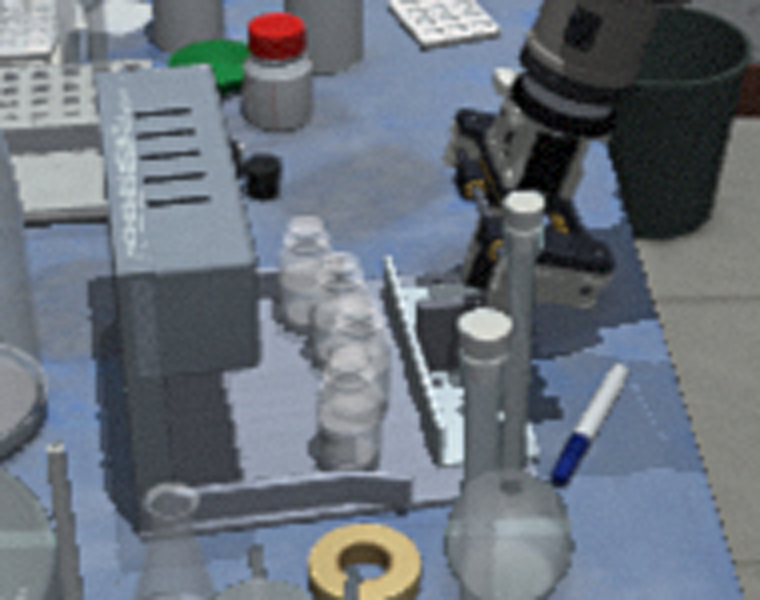

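Fin is centred between the fingers (column 254), about 12 mm behind the grip point. Closing and starting forward.

Call:
play_rows(moves=[[[0, 0, 0, 0, -1], [0, 0, 0, 0, -1], [0, 0, 0, 0, -1], [0, 0, 0, 0, -1], [0, 0, 0, 0, -1], [-0.0015, 0, 0.0005, 0, -1], [0.0005, 0, 0.0035, 0, -1], [0.001, 0, 0.004, 0, -1], [0.001, 0, 0.004, 0, -1], [0.001, 0, 0.004, 0, -1]]], grip_force=55)

```text
time: 22.65
tool_pos: [0.493, 0.1377, 0.0329]
tool_rot: [-0.043, 1.275, 0.079]
contact_force: [-0.2, 0.1, -2.4]
opening: 0.0103
```

```bash
cat > st.py <<'E'
from plan import *
axes(); p,M,s=cur(); B=[.6041,.1521,.1299]
g=p-.019*M[:,0]; c,n=np.cos(B[2]),np.sin(B[2]); d=g[:2]-B[:2]; print('grasp bay',np.round([c*d[0]+n*d[1],-n*d[0]+c*d[1],g[2]],4),'lean',np.degrees(np.arccos(-M[2,0])).round(2),'yz',round(M[2,1],4))
print('fwd10mm',np.round(M.T@(np.array([c,n,0])*.01),4),'up10',np.round(M.T@[0,0,.01],4))
E
python3 st.py
```

```text
t 22.65 tcp [0.493  0.1377 0.0329] xaxis [ 0.2905  0.023  -0.9566] y az 96.91 zaxis [0.9493 0.1187 0.2911] F [-0.2  0.1 -2.4] T [-0.    0.39  0.05] op 0.0103 q [ 0.134  0.39   2.044 -0.04   0.412 -1.526]
grasp bay [-0.1175  0.0003  0.0511] lean 16.94 yz -0.0126
fwd10mm [0.0029 0.0001 0.0096] up10 [-0.0096 -0.0001  0.0029]
```

Call:
play_rows(moves=[[[0.002, 0, 0.004, 0, -1], [0.002, 0, 0.005, 0, -1], [0.002, 0, 0.005, 0, -1], [0.0015, 0, 0.005, 0, -1], [0.0015, 0, 0.0055, 0, -1], [0.0015, 0, 0.0055, 0, -1], [0.0015, 0, 0.0055, 0, -1], [0.0015, 0, 0.0055, 0, -1], [0.0015, 0, 0.0055, 0, -1], [0.0015, 0, 0.0055, 0, -1]]])

```text
time: 23.65
tool_pos: [0.5361, 0.1436, 0.0317]
tool_rot: [-0.052, 1.302, 0.073]
contact_force: [-12.4, -2.6, 11.5]
opening: 0.0103
```

```bash
python3 st.py; python3 - <<'E'
from plan import *
a=snap('side','d3')[150:300,180:370]; b=snap('scene','s3')[110:250,170:330]
cv2.imwrite('pics/d3z.png',cv2.cvtColor(np.vstack([cv2.resize(a,(380,300)),cv2.resize(b,(380,300))]),cv2.COLOR_RGB2BGR))
E
```

```text
t 23.65 tcp [0.5361 0.1436 0.0317] xaxis [ 0.2651  0.0193 -0.964 ] y az 97.04 zaxis [0.9564 0.1217 0.2655] F [-12.4  -2.6  11.5] T [-0.16  1.59  0.02] op 0.0103 q [ 0.134  0.458  1.908 -0.033  0.508 -1.534]
grasp bay [-0.0736  0.0006  0.05  ] lean 15.42 yz -0.0138
fwd10mm [0.0027 0.0001 0.0096] up10 [-0.0096 -0.0001  0.0027]
```

View pics/d3z.png

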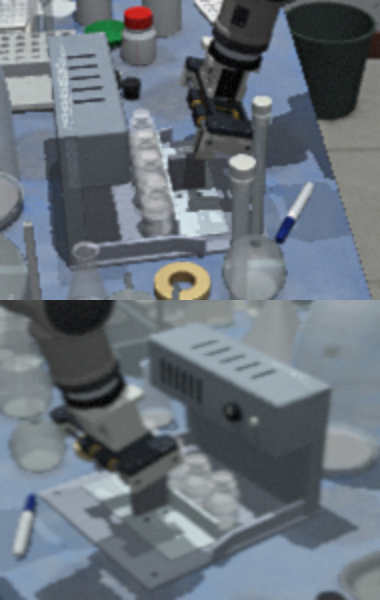

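Call:
play_rows(moves=[[[0, 0, 0.006, 0, -1], [0.0005, 0, 0.006, 0, -1], [0.001, 0, 0.006, 0, -1], [0.001, 0, 0.006, 0, -1], [0.001, 0, 0.006, 0, -1], [0.001, 0, 0.006, 0, -1], [0.001, 0, 0.006, 0, -1], [0.001, 0, 0.006, 0, -1], [0.001, 0, 0.006, 0, -1], [0.001, 0, 0.005, 0, -1]]])

```text
time: 24.75
tool_pos: [0.5825, 0.1505, 0.0338]
tool_rot: [-0.06, 1.335, 0.066]
contact_force: [-9.4, -1.7, 6.6]
opening: 0.0107
```

```bash
python3 st.py; python3 - <<'E'
from plan import *
a=snap('side','d4')[150:300,180:370]; b=snap('scene','s4')[110:250,170:330]
cv2.imwrite('pics/d4z.png',cv2.cvtColor(np.vstack([cv2.resize(a,(380,300)),cv2.resize(b,(380,300))]),cv2.COLOR_RGB2BGR))
E
```

```text
t 24.75 tcp [0.5825 0.1505 0.0338] xaxis [ 0.233   0.0155 -0.9724] y az 97.15 zaxis [0.9645 0.1243 0.2331] F [-9.4 -1.7  6.6] T [-0.16  1.44 -0.01] op 0.0107 q [ 0.135  0.529  1.746 -0.027  0.632 -1.542]
grasp bay [-0.026   0.0015  0.0522] lean 13.5 yz -0.0141
fwd10mm [0.0023 0.0001 0.0097] up10 [-0.0097 -0.0001  0.0023]
```

View pics/d4z.png

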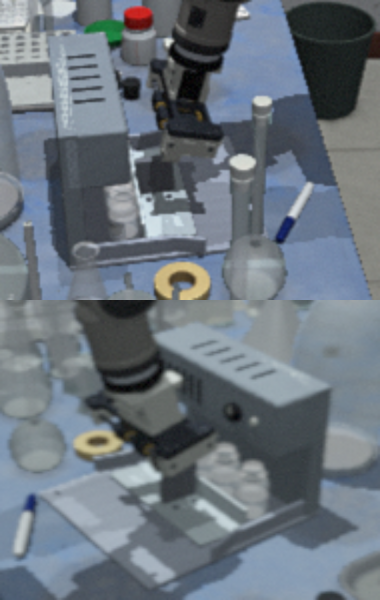

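Call:
play_rows(moves=[[[0, 0, 0.004, 0, -1], [0.0005, 0, 0.004, 0, -1], [0.0005, 0, 0.004, 0, -1], [0.0005, 0, 0.004, 0, -1], [0.0005, 0, 0.004, 0, -1], [0.0005, 0, 0.0035, 0, -1], [0.0005, 0, 0.003, 0, -1], [0.0005, 0, 0.003, 0, -1], [0.0005, 0, 0.003, 0, -1], [0.0005, 0, 0.003, 0, -1]]])

```text
time: 25.85
tool_pos: [0.6035, 0.1537, 0.0357]
tool_rot: [-0.076, 1.37, 0.052]
contact_force: [-10.8, -1.9, 8.9]
opening: 0.0102
```

```bash
python3 st.py; python3 - <<'E'
from plan import *
a=snap('side','d5')[150:300,180:370]; b=snap('scene','s5')[110:250,170:330]
cv2.imwrite('pics/d5z.png',cv2.cvtColor(np.vstack([cv2.resize(a,(380,300)),cv2.resize(b,(380,300))]),cv2.COLOR_RGB2BGR))
E
```

```text
t 25.85 tcp [0.6035 0.1537 0.0357] xaxis [ 0.1992  0.0104 -0.9799] y az 97.24 zaxis [0.9718 0.1266 0.1989] F [-10.8  -1.9   8.9] T [-0.22  1.65 -0.02] op 0.0102 q [ 0.136  0.57   1.647 -0.025  0.724 -1.546]
grasp bay [-0.0042  0.002   0.0543] lean 11.51 yz -0.0151
fwd10mm [0.002  0.     0.0098] up10 [-0.0098 -0.0002  0.002 ]
```

View pics/d5z.png

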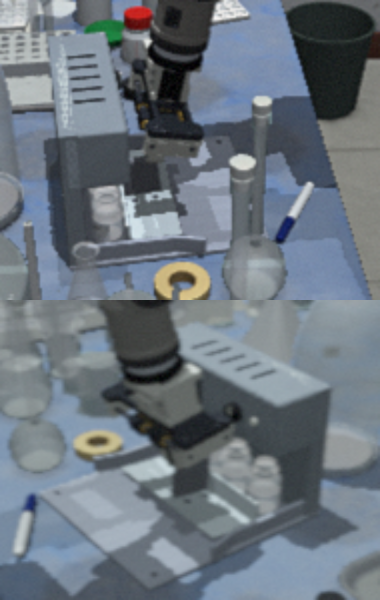

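Call:
play_rows(moves=[[[-0.002, 0, 0.002, 0, -1], [-0.002, 0, 0.003, 0, -1], [0, 0, 0.005, 0, -1], [0, 0, 0.005, 0, -1], [0, 0, 0.005, 0, -1], [0, 0, 0.004, 0, -1], [0, 0, 0.003, 0, -1], [0, 0, 0.002, 0, -1], [0, 0, 0, 0, -1], [0, 0, 0, 0, -1]]])

```text
time: 26.95
tool_pos: [0.6174, 0.1555, 0.0403]
tool_rot: [-0.105, 1.408, 0.025]
contact_force: [-4.8, -0.4, -1.0]
opening: 0.0106
```

```bash
python3 st.py; python3 - <<'E'
from plan import *
a=snap('side','d6')[150:300,180:370]; b=snap('scene','s6')[110:250,170:330]
cv2.imwrite('pics/d6z.png',cv2.cvtColor(np.hstack([cv2.resize(a,(380,300),interpolation=cv2.INTER_CUBIC),cv2.resize(b,(380,300),interpolation=cv2.INTER_CUBIC)]),cv2.COLOR_RGB2BGR))
E
```

```text
t 26.95 tcp [0.6174 0.1555 0.0403] xaxis [ 0.1616  0.0041 -0.9868] y az 97.37 zaxis [0.9785 0.1292 0.1608] F [-4.8 -0.4 -1. ] T [-0.06  1.08  0.07] op 0.0106 q [ 0.136  0.601  1.56  -0.025  0.819 -1.549]
grasp bay [0.0106 0.0019 0.059 ] lean 9.3 yz -0.0169
fwd10mm [0.0016 0.     0.0099] up10 [-0.0099 -0.0002  0.0016]
```

View pics/d6z.png

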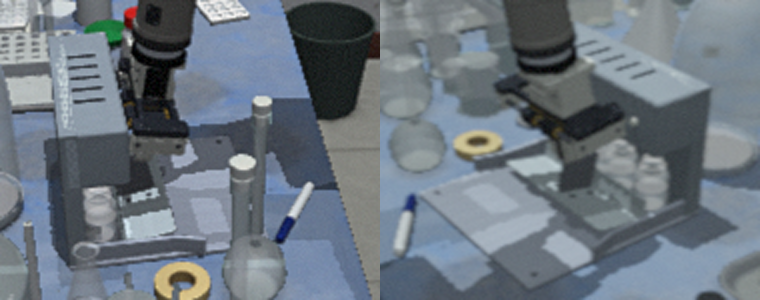

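```bash
python3 - <<'E'
from h import *
a=cv2.imread('pics/s6.png');b=cv2.imread('pics/d6.png')
cs=robot.get_calibration('scene');cd=robot.get_calibration('side')
B=[.6041,.1521,.1299]
def w(x,y,z):
    c,n=np.cos(B[2]),np.sin(B[2]); return np.array([B[0]+c*x-n*y,B[1]+n*x+c*y,z])
A=cv2.resize(a[160:230,250:340],None,fx=8,fy=8,interpolation=cv2.INTER_CUBIC)
Bm=cv2.resize(b[200:290,190:290],None,fx=6,fy=6,interpolation=cv2.INTER_CUBIC)
def ring(im,cam,off,f,x,y,z,r,col):
    t=np.linspace(0,6.28,40); P=proj(cam,np.array([w(x,y,z)+[r*np.cos(k),r*np.sin(k),0] for k in t])); P=((P-off)*f+f/2).astype(int); cv2.polylines(im,[P.reshape(-1,1,2)],True,col,1)
for y in (-.085,-.033): ring(A,cs,(250,160),8,.077,y,.008,.023,(0,0,255)); ring(A,cs,(250,160),8,.077,y,.008+.0565,.023,(0,255,255))
for y in (.084,): ring(Bm,cd,(190,200),6,.077,y,.008,.023,(0,0,255)); ring(Bm,cd,(190,200),6,.077,y,.008+.0565,.023,(0,255,255))
cv2.imwrite('pics/s6o.png',A);cv2.imwrite('pics/d6o.png',Bm)
E
```

```text
(no output)
```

View pics/s6o.png

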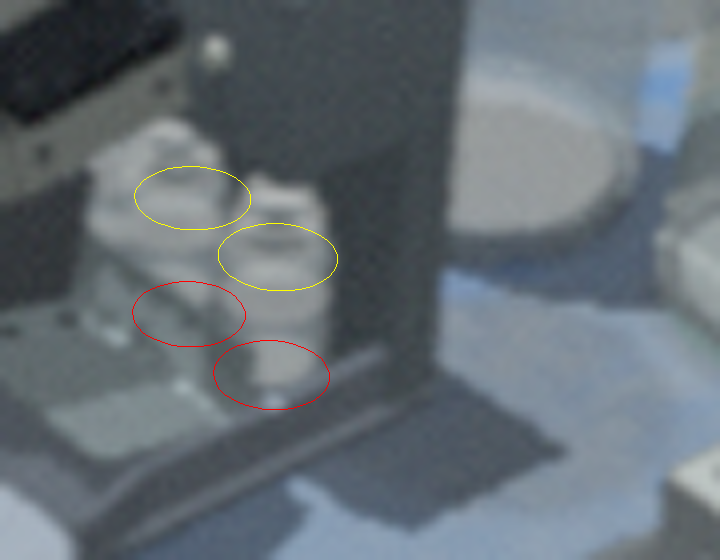

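View pics/d6o.png

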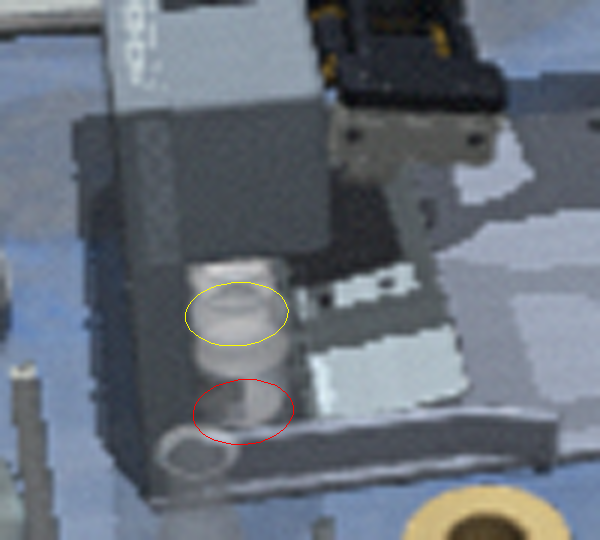

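```bash
python3 - <<'E'
from h import *
cs=robot.get_calibration('scene');cd=robot.get_calibration('side')
B=[.6041,.1521,.1299]
def bay(p):
    c,n=np.cos(B[2]),np.sin(B[2]); d=p[:2]-B[:2]; return np.round([c*d[0]+n*d[1],-n*d[0]+c*d[1]],4)
for l,u in (('a',(283,188)),('b',(165,127))): print(l,bay(onz(cs,(250+u[0]/8-.5,160+u[1]/8-.5),.097)))
print('d',bay(onz(cd,(190+232/6-.5,200+268/6-.5),.097)))
# initial, same method: a,b caps in sc0z
for u in ((354,335),(294,310),(243,280),(222,243)): print('init',bay(onz(cs,(170+u[0]/4,110+u[1]/4),.097)))
for z in (.1,):
  pass
a=cv2.imread('pics/s6.png'); A=cv2.resize(a[165:215,255:305],None,fx=12,fy=12,interpolation=cv2.INTER_CUBIC); A=cv2.convertScaleAbs(A,alpha=1.8,beta=-60)
cv2.imwrite('pics/s6p.png',A)
E
```

```text
a [ 0.0765 -0.0864]
b [ 0.0681 -0.0254]
d [0.0782 0.0932]
init [-0.0221 -0.0845]
init [-0.0382 -0.0317]
init [-0.0456  0.0256]
init [-0.0286  0.0817]
```

View pics/s6p.png

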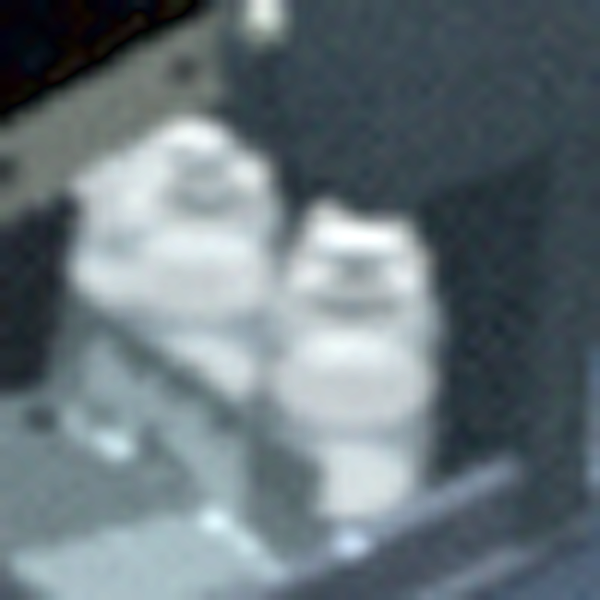

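```bash
python3 - <<'E'
from h import *
cs=robot.get_calibration('scene')
B=[.6041,.1521,.1299]
def bay(p):
    c,n=np.cos(B[2]),np.sin(B[2]); d=p[:2]-B[:2]; return np.round([c*d[0]+n*d[1],-n*d[0]+c*d[1]],4)
f=lambda u:(255+u[0]/12-.5,165+u[1]/12-.5)
for z,ua,ub in ((.05,(352,385),(205,272)),(.095,(360,228),(203,132))):
    print(bay(onz(cs,f(ua),z)),bay(onz(cs,f(ub),z)))
B0=(.6041,.1521)
for u in ((0,0),(1,0),(0,1)): print(bay(onz(cs,(280+u[0],180+u[1]),.05)))
E
```

```text
[ 0.0726 -0.0893] [ 0.0752 -0.0256]
[ 0.0758 -0.0856] [ 0.0729 -0.0259]
[ 0.1245 -0.0087]
[ 0.1271 -0.0107]
[ 0.1205 -0.0134]
```

Bottles measure x ≈ 73–78 mm, against 77 mm at the panel. The body is now only about 1 mm from the hood by calculation. I'll let the straightedge settle, regrip further back on the fin, and press once more.

Call:
play_rows(moves=[[[0, 0, 0, 0, -0.6], [0, 0, 0, 0, -0.4], [0, 0, 0, 0, -0.3], [0.001, 0, -0.004, 0, -0.3], [0.001, 0, -0.004, 0, -0.3], [0.001, 0, -0.004, 0, -0.3], [0.0015, 0, -0.003, 0, -0.3], [0.001, 0, 0, 0, -0.3], [0, 0, 0, 0, -0.3], [0, 0, 0, 0, -0.3]]])

```text
time: 28.05
tool_pos: [0.6093, 0.1542, 0.0347]
tool_rot: [-0.094, 1.394, 0.035]
contact_force: [0.4, 0.1, -0.0]
opening: 0.0321
```

```bash
python3 st.py; python3 - <<'E'
from plan import *
a=snap('side','d7')[200:290,190:290]; b=snap('wrist','w8')
cv2.imwrite('pics/d7z.png',cv2.cvtColor(np.hstack([cv2.resize(a,(380,340),interpolation=cv2.INTER_CUBIC),cv2.resize(b,(420,340))]),cv2.COLOR_RGB2BGR))
E
```

```text
t 28.05 tcp [0.6093 0.1542 0.0347] xaxis [ 0.1759  0.0062 -0.9844] y az 97.32 zaxis [0.9761 0.1284 0.1752] F [ 0.4  0.1 -0. ] T [0.04 0.12 0.02] op 0.0321 q [ 0.136  0.59   1.605 -0.025  0.771 -1.547]
grasp bay [0.0021 0.0017 0.0534] lean 10.14 yz -0.0165
fwd10mm [0.0018 0.     0.0098] up10 [-0.0098 -0.0002  0.0018]
```

View pics/d7z.png

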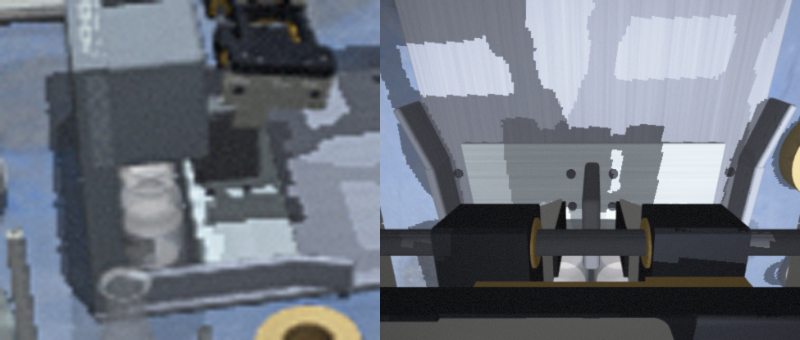

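```bash
python3 - <<'E'
from h import *
c_=robot.get_calibration('wrist'); B=[.6041,.1521,.1299]
def bay(p):
    c,n=np.cos(B[2]),np.sin(B[2]); d=p[:2]-B[:2]; return np.round([c*d[0]+n*d[1],-n*d[0]+c*d[1]],4)
for u in ((100,161.5),(418,161.5)): print(bay(onz(c_,u,.012)))
a=cv2.imread('pics/w8.png'); cv2.imwrite('pics/w8z.png',cv2.resize(a[130:260,60:460],(800,260)))
E
```

```text
[-0.026  -0.1029]
[-0.0269  0.1078]
```

View pics/w8z.png

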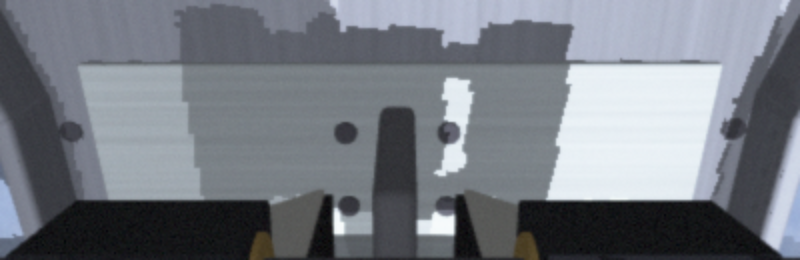

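Call:
play_rows(moves=[[[0, 0, -0.004, 0, -0.3], [0, 0, -0.004, 0, -0.3], [0, 0, -0.001, 0, -0.3], [0, 0, 0, 0, -1], [0, 0, 0, 0, -1], [0, 0, 0, 0, -1], [0, 0, 0, 0, -1], [0, 0, 0.004, 0, -1], [0, 0, 0.004, 0, -1], [0, 0, 0.004, 0, -1]]])

```text
time: 29.15
tool_pos: [0.6088, 0.1542, 0.0348]
tool_rot: [-0.099, 1.401, 0.03]
contact_force: [-17.8, -2.4, 12.6]
opening: 0.008
```

```bash
python3 st.py
```

```text
t 29.15 tcp [0.6088 0.1542 0.0348] xaxis [ 0.1688  0.0051 -0.9856] y az 97.34 zaxis [0.9773 0.1288 0.168 ] F [-17.8  -2.4  12.6] T [-0.45  2.72 -0.05] op 0.008 q [ 0.136  0.592  1.598 -0.025  0.782 -1.548]
grasp bay [0.0018 0.0018 0.0536] lean 9.72 yz -0.0167
fwd10mm [0.0017 0.     0.0099] up10 [-0.0099 -0.0002  0.0017]
```

Call:
play_rows(moves=[[[-0.0005, 0, 0.005, 0, -1], [-0.0005, 0, 0.005, 0, -1], [-0.0005, 0, 0.005, 0, -1], [0, 0, 0.005, 0, -1], [0, 0, 0.005, 0, -1], [0, 0, 0.004, 0, -1], [0, 0, 0.004, 0, -1], [0, 0, 0.003, 0, -1], [0, 0, 0.003, 0, -1], [0, 0, 0.003, 0, -1]]])

```text
time: 30.15
tool_pos: [0.6051, 0.1536, 0.0348]
tool_rot: [-0.31, 1.501, -0.177]
contact_force: [-14.2, -1.5, 10.1]
opening: 0.0079
```

```bash
python3 st.py; python3 - <<'E'
from plan import *
b=snap('wrist','w9'); cv2.imwrite('pics/w9z.png',cv2.cvtColor(cv2.resize(b[130:260,60:460],(800,260)),cv2.COLOR_RGB2BGR))
b=snap('scene','s9'); cv2.imwrite('pics/s9z.png',cv2.cvtColor(cv2.resize(b[160:230,250:340],None,fx=8,fy=8,interpolation=cv2.INTER_CUBIC),cv2.COLOR_RGB2BGR))
E
```

```text
t 30.15 tcp [0.6051 0.1536 0.0348] xaxis [ 0.0682 -0.0122 -0.9976] y az 97.58 zaxis [0.9889 0.1331 0.066 ] F [-14.2  -1.5  10.1] T [-0.35  2.26 -0.09] op 0.0079 q [ 0.138  0.636  1.497 -0.027  0.943 -1.551]
grasp bay [-0.0001  0.0017  0.0538] lean 3.97 yz -0.0211
fwd10mm [ 0.0007 -0.      0.01  ] up10 [-0.01   -0.0002  0.0007]
```

View pics/w9z.png

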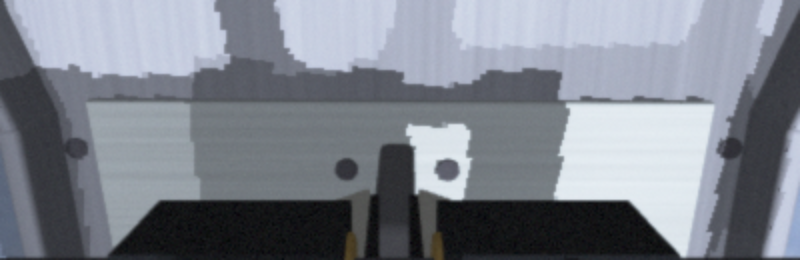

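View pics/s9z.png

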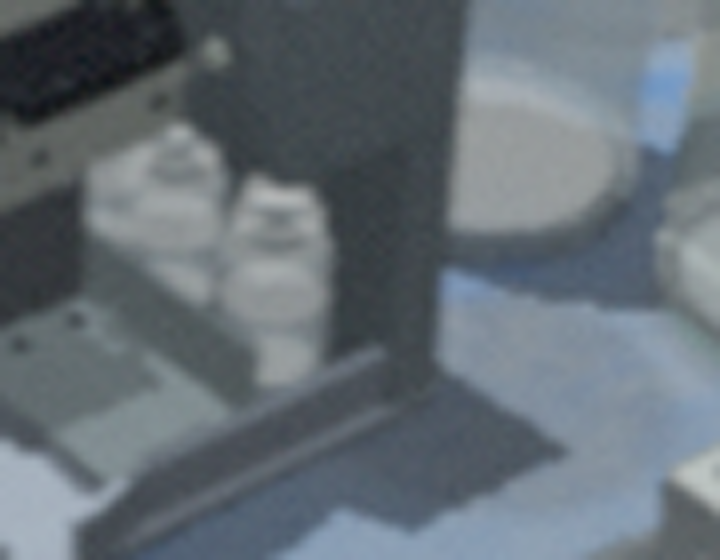

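```bash
python3 - <<'E'
from h import *
B=[.6041,.1521,.1299]; c_=robot.get_calibration('wrist')
def bay(p):
    c,n=np.cos(B[2]),np.sin(B[2]); d=p[:2]-B[:2]; return np.round([c*d[0]+n*d[1],-n*d[0]+c*d[1]],4)
for u in ((104,180.5),(417,180.5)): print([bay(onz(c_,u,z)) for z in (.012,.016)])
a=cv2.imread('pics/s9.png'); A=cv2.resize(a[165:215,255:305],None,fx=12,fy=12,interpolation=cv2.INTER_CUBIC); A=cv2.convertScaleAbs(A,alpha=1.8,beta=-60)
cv2.imwrite('pics/s9p.png',A)
E
```

```text
[array([-0.0178, -0.1046]), array([-0.019 , -0.1025])]
[array([-0.0197,  0.1107]), array([-0.0209,  0.1087])]
```

View pics/s9p.png

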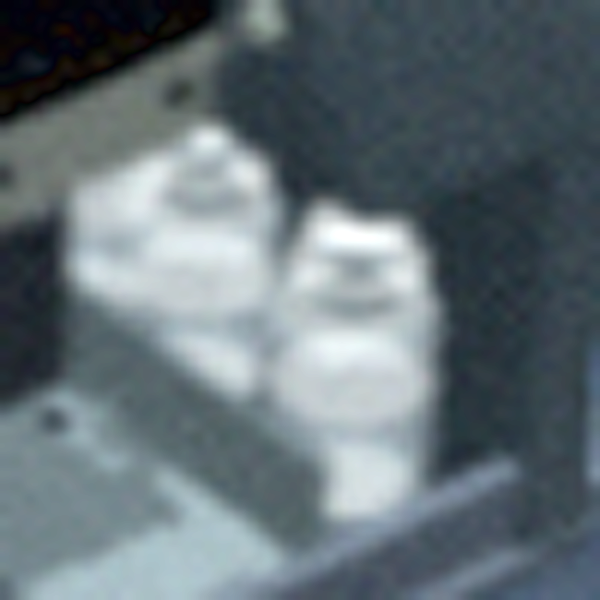

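Bottles have not moved between the last two views, and the straightedge face is at x ≈ 54 mm, so they are clamped against the panel. Backing off.

Call:
play_rows(moves=[[[0, 0, -0.003, 0, -1], [-0.0015, 0, -0.003, 0, -1], [-0.0015, 0, -0.004, 0, -1], [-0.0015, 0, -0.008, 0, -1], [-0.002, 0, -0.012, 0, -1], [-0.002, 0, -0.016, 0, -1], [-0.002, 0, -0.018, 0, -1], [-0.004, 0, -0.02, 0, -1], [-0.006, 0, -0.02, 0, -1], [-0.008, 0, -0.02, 0, -1]]])

```text
time: 31.25
tool_pos: [0.4757, 0.1364, 0.0532]
tool_rot: [-0.308, 1.501, -0.175]
contact_force: [-0.2, -0.7, -2.9]
opening: 0.007
```

```bash
python3 st.py; python3 - <<'E'
from plan import *
a=snap('side','d10')[150:300,180:370]; b=snap('scene','s10')[110:250,170:330]
cv2.imwrite('pics/d10z.png',cv2.cvtColor(np.hstack([cv2.resize(a,(400,320),interpolation=cv2.INTER_CUBIC),cv2.resize(b,(380,320),interpolation=cv2.INTER_CUBIC)]),cv2.COLOR_RGB2BGR))
plan([.46,.0,.12],0,op=-1)
E
```

```text
t 31.25 tcp [0.4757 0.1364 0.0532] xaxis [ 0.0686 -0.0122 -0.9976] y az 97.53 zaxis [0.989  0.1322 0.0664] F [-0.2 -0.7 -2.9] T [ 0.02  0.15 -0.01] op 0.007 q [ 0.14   0.416  1.849 -0.03   0.81  -1.543]
grasp bay [-0.1306  0.0014  0.0722] lean 3.99 yz -0.0211
fwd10mm [ 0.0007 -0.      0.01  ] up10 [-0.01   -0.0002  0.0007]
[[-0.0065, -0.0135, -0.0028, 0.0, -1], [-0.0065, -0.0135, -0.0028, 0.0, -1], [-0.0065, -0.0135, -0.0028, 0.0, -1], [-0.0065, -0.0135, -0.0028, 0.0, -1], [-0.0065, -0.0135, -0.0028, 0.0, -1], [-0.0065, -0.0135, -0.0028, 0.0, -1], [-0.0065, -0.0135, -0.0028, 0.0, -1], [-0.0065, -0.0135, -0.0028, 0.0, -1], [-0.0065, -0.0135, -0.0028, 0.0, -1], [-0.0065, -0.0135, -0.0028, 0.0, -1]]
```

View pics/d10z.png

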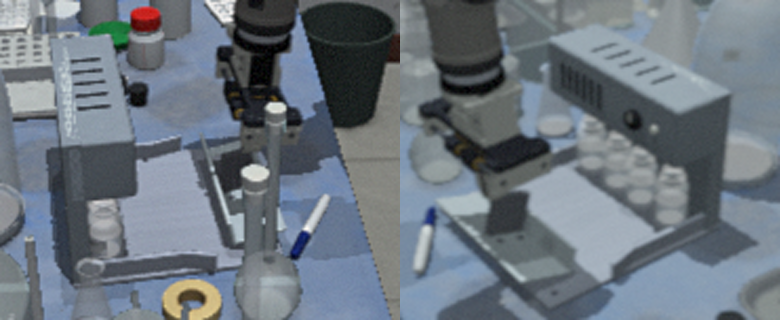

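All four bottles stand upright in a straight row under the hood. Checking positions more closely.

```bash
python3 - <<'E'
from h import *
cs=robot.get_calibration('scene'); B=[.6041,.1521,.1299]
def w(x,y,z):
    c,n=np.cos(B[2]),np.sin(B[2]); return np.array([B[0]+c*x-n*y,B[1]+n*x+c*y,z])
a=cv2.imread('pics/s10.png'); A=cv2.resize(a[150:215,235:305],None,fx=9,fy=9,interpolation=cv2.INTER_CUBIC)
t=np.linspace(0,6.28,40)
for y in (-.086,-.03,.023,.084):
  for z in (.008,):
    P=proj(cs,np.array([w(.077,y,z)+[.023*np.cos(k),.023*np.sin(k),0] for k in t])); P=((P-(235,150))*9+4.5).astype(int); cv2.polylines(A,[P.reshape(-1,1,2)],True,(0,0,255),1)
P=((proj(cs,np.array([w(.1,-.12,.008),w(.1,.12,.008)]))-(235,150))*9+4.5).astype(int); cv2.line(A,tuple(map(int,P[0])),tuple(map(int,P[1])),(0,255,0),1)
cv2.imwrite('pics/s10o.png',A)
E
```

```text
(no output)
```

View pics/s10o.png

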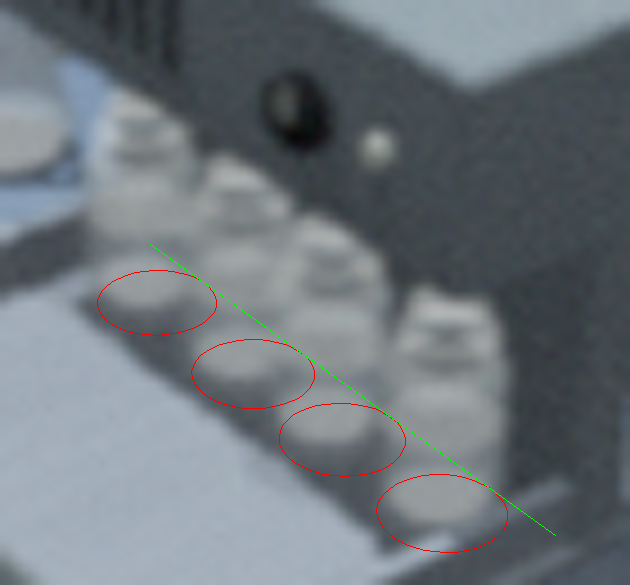

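Call:
play_rows(moves=[[[-0.025, 0, 0, 0, -1], [-0.03, -0.01, -0.002, 0, -1], [-0.01, -0.035, -0.005, 0, -1], [0, -0.037, -0.005, 0, -1], [0, -0.037, -0.005, 0, -1], [0, -0.037, -0.005, 0, -1], [0, -0.037, -0.005, 0, -1], [0, -0.037, -0.005, 0, -1], [0, -0.037, -0.005, 0, -1], [0, -0.02, -0.003, 0, -1]]])

```text
time: 32.35
tool_pos: [0.4705, -0.1619, 0.1257]
tool_rot: [-0.329, 1.494, -0.189]
contact_force: [-0.4, 0.6, -2.9]
opening: 0.0071
```

```bash
python3 st.py; python3 - <<'E'
from plan import *
a=snap('side','d11')[120:270,180:370]; b=snap('scene','s11')[150:350,150:370]
cv2.imwrite('pics/d11z.png',cv2.cvtColor(np.hstack([cv2.resize(a,(400,320),interpolation=cv2.INTER_CUBIC),cv2.resize(b,(350,320),interpolation=cv2.INTER_CUBIC)]),cv2.COLOR_RGB2BGR))
E
```

```text
t 32.35 tcp [ 0.4705 -0.1619  0.1257] xaxis [ 0.0751 -0.0144 -0.9971] y az 97.94 zaxis [0.9876 0.1395 0.0724] F [-0.4  0.6 -2.9] T [0.   0.1  0.02] op 0.0071 q [-0.503  0.312  1.767  0.028  0.99  -2.227]
grasp bay [-0.1745 -0.2936  0.1446] lean 4.39 yz -0.0247
fwd10mm [ 0.0007 -0.0001  0.01  ] up10 [-0.01   -0.0002  0.0007]
```

View pics/d11z.png

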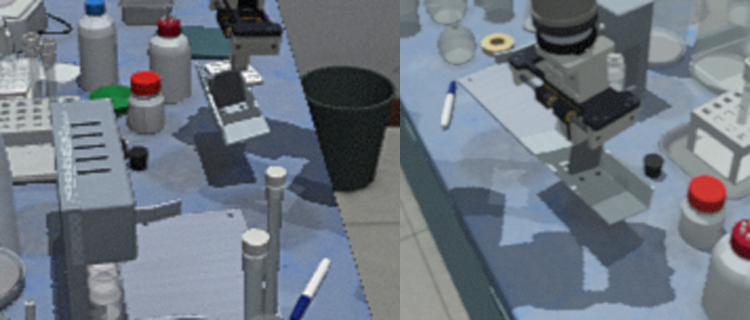

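Call:
play_rows(moves=[[[0.015, 0, 0, 0, -1], [0.018, 0, -0.001, 0, -1], [0.018, 0, -0.001, 0, -1], [0.014, 0, -0.001, 0, -1], [0.01, 0, -0.001, 0, -1], [0.006, 0, 0, 0, -1], [0.004, 0, 0, 0, -1], [0.002, 0, 0, 0, -1], [0, 0, 0, 0, -1], [0, 0, 0, 0, -1]]])

```text
time: 33.45
tool_pos: [0.4754, -0.1618, 0.0363]
tool_rot: [-0.33, 1.49, -0.192]
contact_force: [0.0, -0.5, -3.5]
opening: 0.007
```

```bash
python3 st.py; python3 - <<'E'
from plan import *
a=snap('side','d12')[120:220,220:350]; b=snap('scene','s12')[220:330,200:340]
cv2.imwrite('pics/d12z.png',cv2.cvtColor(np.hstack([cv2.resize(a,(400,320),interpolation=cv2.INTER_CUBIC),cv2.resize(b,(400,320),interpolation=cv2.INTER_CUBIC)]),cv2.COLOR_RGB2BGR))
E
```

```text
t 33.45 tcp [ 0.4754 -0.1618  0.0363] xaxis [ 0.079  -0.0153 -0.9968] y az 97.84 zaxis [0.9875 0.138  0.0762] F [ 0.  -0.5 -3.5] T [ 0.06  0.12 -0.03] op 0.007 q [-0.498  0.446  1.863  0.035  0.756 -2.232]
grasp bay [-0.1697 -0.2941  0.0553] lean 4.62 yz -0.0261
fwd10mm [ 0.0008 -0.0001  0.01  ] up10 [-0.01   -0.0003  0.0008]
```

View pics/d12z.png

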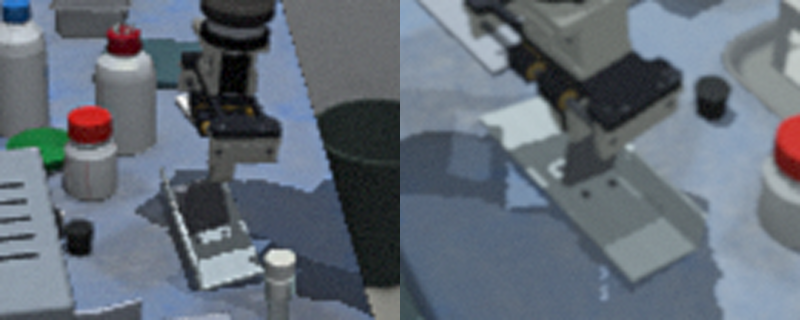

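Still slightly clear of the worktop. Lowering in small steps until contact.

Call:
play_rows(moves=[[[0.003, 0, 0, 0, -1], [0.003, 0, 0, 0, -1], [0.002, 0, 0, 0, -1], [0.001, 0, 0, 0, -1], [0.001, 0, 0, 0, -1], [0.001, 0, 0, 0, -1], [0, 0, 0, 0, -1], [0, 0, 0, 0, -1], [0, 0, 0, 0, -1], [0, 0, 0, 0, -1]]])

```text
time: 34.55
tool_pos: [0.4704, -0.1629, 0.0318]
tool_rot: [-0.38, 1.496, -0.24]
contact_force: [-2.7, -0.4, 1.1]
opening: 0.0073
```

```bash
python3 st.py
```

```text
t 34.55 tcp [ 0.4704 -0.1629  0.0318] xaxis [ 0.0722 -0.0177 -0.9972] y az 97.98 zaxis [0.9877 0.1403 0.069 ] F [-2.7 -0.4  1.1] T [0.05 0.44 0.05] op 0.0073 q [-0.501  0.45   1.874  0.028  0.747 -2.232]
grasp bay [-0.1747 -0.2946  0.0507] lean 4.26 yz -0.0276
fwd10mm [ 0.0007 -0.0001  0.01  ] up10 [-0.01   -0.0003  0.0007]
```

Call:
play_rows(moves=[[[0.001, 0, 0, 0, -1], [0.001, 0, 0, 0, -1], [0.001, 0, 0, 0, -1], [0, 0, 0, 0, -0.5], [0, 0, 0, 0, -0.3], [0, 0, 0, 0, -0.2], [0, 0, 0, 0, -0.2], [0, 0, 0, 0, -0.2], [-0.01, 0, 0, 0, -0.2], [-0.02, 0, 0, 0, -0.2]]], grip_force=5)

```text
time: 35.55
tool_pos: [0.468, -0.1626, 0.0584]
tool_rot: [-0.38, 1.499, -0.24]
contact_force: [-0.9, 0.7, -0.2]
opening: 0.0369
```

Call:
play_rows(moves=[[[-0.03, 0, 0, 0, 0], [-0.03, 0, 0, 0, 0], [-0.03, 0, 0, 0, 0], [-0.03, 0, 0, 0, 0], [-0.02, 0, 0, 0, 0], [-0.01, 0, 0, 0, 0], [0, 0, 0, 0, 0], [0, 0, 0, 0, 0], [0, 0, 0, 0, 0], [0, 0, 0, 0, 0]]])

```text
time: 36.55
tool_pos: [0.456, -0.1592, 0.2184]
tool_rot: [-0.392, 1.496, -0.251]
contact_force: [-0.5, -0.2, -0.5]
opening: 0.0457
```

```bash
python3 st.py; python3 - <<'E'
from plan import *
a=snap('side','d13')[120:310,180:370]; b=snap('scene','s13')[140:340,150:370]
cv2.imwrite('pics/d13z.png',cv2.cvtColor(np.hstack([cv2.resize(a,(400,400),interpolation=cv2.INTER_CUBIC),cv2.resize(b,(400,400),interpolation=cv2.INTER_CUBIC)]),cv2.COLOR_RGB2BGR))
E
```

```text
t 36.55 tcp [ 0.456  -0.1592  0.2184] xaxis [ 0.0728 -0.0187 -0.9972] y az 98.0 zaxis [0.9876 0.1408 0.0695] F [-0.5 -0.2 -0.5] T [ 0.04  0.06 -0.01] op 0.0457 q [-0.509  0.193  1.652  0.02   1.224 -2.227]
grasp bay [-0.1885 -0.2889  0.2373] lean 4.31 yz -0.0287
fwd10mm [ 0.0007 -0.0001  0.01  ] up10 [-0.01   -0.0003  0.0007]
```

View pics/d13z.png

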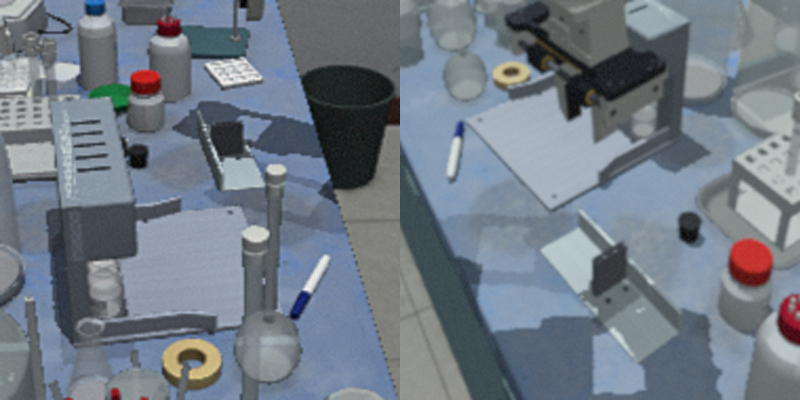

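The straightedge stands flat on the bare worktop with a clear gap to the plate. The gripper is clear of it, and the tape, jar and stopper are in place. Handing in.

```bash
python3 -c "
from cell import robot
print(robot.hand_in())"
```

```text
the job is handed in; nothing more can be done
None
```

I pushed all four bottles together under the hood to the back panel with the straightedge, then stood it on its foot on the bare worktop right of the plate and let go. I handed the job in at 36.6 s; it returned no verdict.

**How it went**
- I picked up the straightedge with the gripper upright and set it on the plate in front of the bottles.
- I then leaned the gripper back and gripped the fin again for the push. The rows can't tilt the tool, so I got the lean by working against the arm's reach and joint limits.
- The gripper tipped back upright under load during the push. By my calculation its body came within about 1 mm of the hood. I let the straightedge settle, gripped the fin further back and finished the push.

**Last checks**
- **Bottles:** all four stand upright in a straight row parallel to the panel. Camera estimates for the three I measured put their centres about 73 to 78 mm into the bay. Contact with the panel would be 77 mm, and the estimates are only good to about 3 mm.
- **Contact with the panel:** in the final press, the two bottles in view did not move. The straightedge's face ended at about 54 mm, which is where it should be with the bottles touching the panel.
- **Straightedge:** it sits flat and clear of the plate, with the gripper well above it.
- **Other objects:** the tape, jar and stopper looked untouched. The flask was only partly visible in the last picture, and nothing had moved near it.

**Possible concerns**
- Joint 3 read 0.036–0.037 rad while stretched, against a listed limit of 0.04. I took that to be rounding of the limit and could not confirm it.
- I read the forces only at the end of each call. The wrist force was at most about 22 N there, so I would not have seen a brief peak in between.

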